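Move the clip-on cover to the full tablet canister

ROBOT

A 6-joint arm with a two-finger parallel gripper is mounted at the origin on the work surface. World frame = base frame: x ahead of the robot, y to its left, z up, the work surface at z = 0. Lengths are in m, angles in degrees, forces in N, time in s.
With the tool pointing down it reaches from about 0.25 to 0.775 m from the base axis. Payload 4 kg.
Tool frame: the origin (TCP) lies midway between the tips of the shut fingers; the grasp point (between the pads) lies 19 mm behind it (grip_depth is the distance from the TCP to the grasp point, in m); z points along the fingers, y is the direction in which the jaws open and shut (so a half turn about z gives the same grasp; the last joint's range is limited). The gripper opens to 85 mm and grips with 20 to 120 N. Pads are 22 mm wide; open, the fingers measure 114 mm over their backs; the gripper's body (76 mm by 85 mm) begins 54 mm behind the grasp point. The pads swing forward as they close: fully open they stand 13 mm farther back than shut.
Start: joints at [-77.928, 4.996, 78.535, -0, 96.463, -5.907], TCP at [0.17, -0.523, 0.231] pointing down, gripper open.
Joint ranges: [-177.83, 177.83], [-43.37, 116.18], [15.69, 146.23], [-61.86, 241.86], [9.47, 152.12], [-147.06, 147.06]. Speed limits (degrees/s): [159.86, 159.86, 180, 180, 180, 180].

INTERFACE

Orientations are given as [roll, pitch, yaw] about the fixed x, y, z axes, in that order (R = Rz(yaw) Ry(pitch) Rx(roll)).
In Python, from rig import get_obs, grab_frame, calibration, hand_in, grip_depth gives the robot as it stands.
- The arm moves only by the tool arm_command, never from a script. Its argument "series" is a list of rows, each an object of numbers: "x", "y", "z": the shift along the tool's x, y, z in cm; "ax", "ay", "az": the turn, a rotation vector about the tool's x, y, z in degrees. A call has 1 to 20 rows; each row is the pose to reach, as a shift and turn from the pose commanded when the call began, along the tool's axes at that moment; what a row does not reach only later rows make up. A row lasts 1/8 s, in which the tool goes at most 62.5 mm and 10.7 degrees, less where a joint would pass 70% of its speed; a pose out of reach is approached as far as the arm can. A call with a gripper value outside its range is refused whole. "fingers" is the opening, from 0 (shut) to 1 (fully open), set as the call begins (left out, the last holds). The fingers move at their own pace and stop on an object; the grip force is fixed at half the most. Time passes only in rows, so rows that repeat a pose let the fingers close. It gives the time, the measured TCP pose, the force and the opening at its end, in the units of the state.
- get_obs(): the state, without advancing time (a new reading comes with each control period).
- grab_frame(name): name is "scene" or "side" or "wrist"; returns the picture (420x560x3 uint8, red, green, blue); there is no depth.
- calibration(name): a dict with "fx", "fy", "cx", "cy" (pixels), "T" (4x4, takes a point from camera to world coordinates). Camera axes: x right, y up, looking along -z (the intrinsics and any distortion apply to the point x, -y, -z); pixel columns grow to the right and rows downward; lengths in m; the calibration is good to about 2 mm. A picture is of the moment at which its call begins: read the wrist's pose just before it. calibration takes no time and is no camera call; for the wrist camera it gives the pose at the moment of the call.
- hand_in(): hands the job in, once; it reports no verdict.
The state is a dict: "time": time; "joint_pos": joint angles; "qd": joint speeds; "joint_torque": joint torques, N m; "tcp_pos": TCP position; "tool_rot": TCP orientation; "ft_force": force on the tool from outside, world axes, zero at the start; "wrist_torque": the same for the moment, N m; "opening": finger opening in m.
Only numpy, scipy, OpenCV 4.12 (cv2) and the standard library are available. Lean on these libraries where they do the work, as an engineer would, in place of code of your own. Each camera call takes 0.05 s, during which the arm holds its last target.

TASK

Squeeze the two side tabs of the clip-on cover together to free it from the empty tablet canister, lift it off, and clip it fully home on the open canister with the tablets in it, both tabs sprung back out. The thin tabs break if pinched hard, so pinch lightly, press gently, never force the catches, and leave the other things on the counter where they are.

Things in the scene. Friction and masses are not known exactly. Their poses are not given: they have to be found in the camera images.
- cover: Grey plastic clip-on cover, 105 to 165 g: deck 96 (x) x 108 mm (y), upper face at z = +9 mm, 5 mm rim turned down at its edge. Origin: centre of the rim's lower edge, z up. Below, a plug 72.6 (x) x 58.5 mm (y) to z = -3 mm that tapers to 61 x 46 mm at z = -14 mm: 1.7 mm play each side in a mouth. Same either way round. Over 45 N between it and a canister (all contacts summed; 20 to 27 N when just clipped on) does damage.
- cover_deck (a point): Centre of the cover's deck, on its upper face (9 mm above the cover's origin). The deck is flat for 26 mm outside each tab, so fingertips straddling the tabs can push down on it. Clipped on, the cover's origin is 0 to 1 mm above the plate's upper face. Riding on the free seal it is 4 to 5 mm above it: let go there, it does not catch.
- cover_grip (a point): Midway between the two upright tabs on the deck, 22 mm above the cover's origin. Tabs: black, 26 mm wide (x), 4 mm thick, from the deck to z = 36 mm; outer faces at y = +28 and -28 mm (56 mm apart), 44 mm apart when both are right in. A pinch over 28 N on a tab breaks it.
- canister_empty: Steel box fixed to the counter, 102 (x) x 114 mm (y); origin: centre of its underside, z up. Its top is a 6 mm collar plate with a centred mouth 76 (x) x 62 mm (y), ringed by a springy black rubber seal. Plate's upper face at z = 80 mm. Empty inside; the cover is clipped on to it at the start, with the same x, y directions (within 1 mm of centre).
- canister_full: Steel box fixed to the counter, 102 (x) x 114 mm (y); origin: centre of its underside, z up. Its top is a 6 mm collar plate with a centred mouth 76 (x) x 62 mm (y), ringed by a springy black rubber seal. Open, white tablets in it. Its collar is set higher or lower to suit the fill: plate's upper face at z = 80 to 98 mm, fixed but not measured. It is across the counter's middle from the empty one; which is left and which right changes.
- canister_full_seal (a joint): The full canister's seal frame (84 x 96 mm outside), sprung upward: 0.004 m = free, its upper face 9 mm above the plate; 0 = pushed home by the cover (5 mm above), the cover's rim then meeting the plate. Pushing it takes 5 N at first, 9 N when home. To close, hold the cover down with 10 to 18 N until the tabs have gone out. The empty canister's seal is alike.
- tab_left (a joint): Travel of the tab on the cover's +y side: 0 = out, 0.006 m = right in (towards the other tab). It springs out: 2 N to start, 5 N right in, plus up to 4 N friction of its hook. The hook, below the deck, points outward and reaches 16 mm below the cover's origin; out, it catches under the plate of the canister. Its underside slopes.
- tab_right (a joint): The same for the tab on the cover's -y side. The cover lifts free only when both tabs are in by about 4 mm or more (5.5 mm for one of them if the cover sits to one side).
- mug: Bystander: blue ceramic mug, 72 mm wide, 85 mm tall, between the canisters. Origin at the middle of its underside.
- tamper: Bystander: steel coffee tamper, 54 mm wide, 70 mm tall, between the canisters. Origin at the middle of its underside.
- saucer: Bystander: white saucer, 124 mm wide, 18 mm tall. Origin at the middle of its underside.
- spoon: Bystander: steel spoon, 130 mm long, lying on the counter. Origin at the underside, near mid-length.
- jug: Bystander: steel milk jug with a handle, 84 mm wide, 95 mm tall. Origin at the middle of its underside.
- sugar: Bystander: glass sugar jar, 66 mm wide, 100 mm tall. Origin at the middle of its underside.
- cup: Bystander: paper-coloured cup, 80 mm wide, 90 mm tall. Origin at the middle of its underside.
There are look-alikes about, which are no part of the job. Leave any orange or turquoise look-alike of the cover alone.

How it is judged:
By the outcome, as a careful person would: the job done as asked, in the order asked, and still so for the second after the job is handed in, with the robot touching nothing.
It also fails if it takes over 56 s, if anything falls off the work surface, if the arm or the gripper's body presses on something with over 40 N, if the wrist force passes 120 N, or if a joint passes its speed limit or range.

## Working session

There is one attempt and no reset: what is moved stays moved. The work goes in short steps, Python scripts to look and compute and a tool call to move; the robot and the scene stay as the last step left them, time stands still between calls to the robot, and variables do not carry over. Pictures are saved under pics/ and viewed, and the job is handed in when it is done.

Besides the shell and the picture viewer there is one more tool, called after "Request:" as name([rows], argument=value, ...), one row to a line, values as JSON. arm_command: Moves the arm, as the interface text tells. Its arguments: {"type":"object","properties":{"series":{"type":"array"},"fingers":{"type":"number"}},"required":["series"]}

```bash
ls; mkdir -p pics
python3 - <<'E'
from rig import *
import cv2,numpy as np
o=get_obs();print(o,grip_depth)
for n in("scene","side","wrist"):
    c=calibration(n);print(n,{k:(np.round(v,4).tolist() if k=="T" else v) for k,v in c.items()})
    f=grab_frame(n);cv2.imwrite(f"pics/{n}0.png",f[:,:,::-1])
E
```

```text
pics
{'time': 0.0, 'joint_pos': array([-7.79272673e+01,  5.04090619e+00,  7.86269051e+01,  2.19051113e-03,
        9.64605417e+01, -5.90729762e+00]), 'qd': array([ 0.03766058,  0.10209598,  0.01374457, -0.09546197,  0.04299732,
        0.06044031]), 'joint_torque': array([-4.56769303e-04, -3.51864696e+01, -3.13278723e+01, -1.44287628e-04,
        1.09096075e-02, -1.10507554e-05]), 'tcp_pos': array([ 0.1696796 , -0.52265245,  0.23010283]), 'tool_rot': array([-1.79872553e+02, -1.53755673e-02,  1.79802572e+01]), 'ft_force': array([-0.18102206, -0.14429657, -0.47370351]), 'wrist_torque': array([-0.00700514, -0.0556659 , -0.01856806]), 'opening': 0.08542360440810826} 0.0187
scene {'fx': 384.3598170062571, 'fy': 384.3598170062571, 'cx': 275.137054993035, 'cy': 206.5806671675888, 'T': [[-0.1633, -0.6383, 0.7522, 1.2768], [0.9866, -0.103, 0.1269, 0.104], [-0.0035, 0.7629, 0.6466, 0.8009], [0.0, 0.0, 0.0, 1.0]]}
side {'fx': 526.187703825653, 'fy': 526.187703825653, 'cx': 271.9584969685302, 'cy': 215.3588725459088, 'T': [[-0.7733, 0.4335, -0.4626, -0.2146], [-0.6337, -0.5056, 0.5855, 0.8388], [0.0199, 0.7459, 0.6657, 1.0777], [0.0, 0.0, 0.0, 1.0]]}
wrist {'fx': 366.73968080834646, 'fy': 366.73968080834646, 'cx': 273.02445942409054, 'cy': 206.6766890527427, 'T': [[0.3082, 0.9119, 0.2711, 0.2379], [-0.9513, 0.2961, 0.0857, -0.5009], [-0.0021, -0.2843, 0.9587, 0.3728], [0.0, 0.0, 0.0, 1.0]]}
```

View pics/scene0.png

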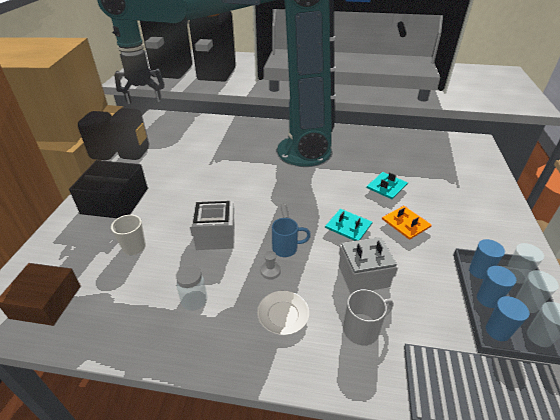

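View pics/side0.png

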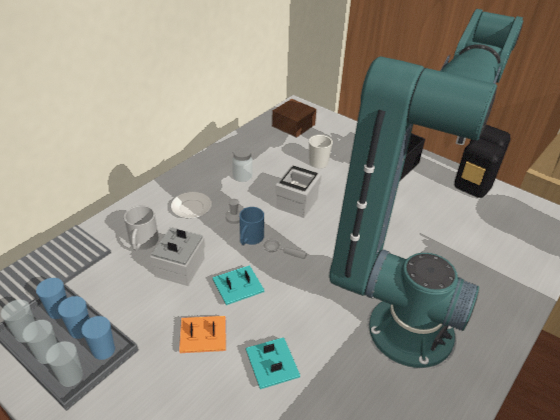

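View pics/wrist0.png

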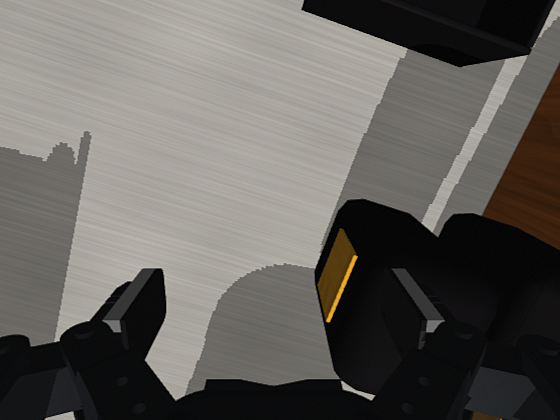

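The scene view has the grey cover on its canister at about (367,258) and the open canister at (213,222). The look-alikes are turquoise at (387,185) and (348,224), and orange at (407,222). In the side view the grey cover is at (178,250) and the open canister at (299,185). Only the grey one fits the description, so I'll confirm it in enlarged crops.

```bash
cat > h.py <<'E'
import numpy as np,cv2
from rig import *
def ray(c,u,v):
    d=np.array([(u-c["cx"])/c["fx"],-(v-c["cy"])/c["fy"],-1.0]);T=np.array(c["T"])
    return T[:3,3],T[:3,:3]@d
def onz(c,u,v,z):
    o,d=ray(c,u,v);return o+d*(z-o[2])/d[2]
def proj(c,p):
    T=np.array(c["T"]);q=T[:3,:3].T@(np.array(p)-T[:3,3]);return c["cx"]+c["fx"]*q[0]/-q[2],c["cy"]-c["fy"]*q[1]/-q[2]
def tri(obs):
    A=np.zeros((3,3));b=np.zeros(3)
    for c,u,v in obs:
        o,d=ray(c,u,v);d=d/np.linalg.norm(d);M=np.eye(3)-np.outer(d,d);A+=M;b+=M@o
    p=np.linalg.solve(A,b);return p,[np.hypot(*(np.array(proj(c,p))-[u,v])) for c,u,v in obs]
E
python3 - <<'E'
import cv2,numpy as np
def crop(n,x,y,w,h,s):
    f=cv2.imread(f"pics/{n}0.png")[y:y+h,x:x+w];return cv2.resize(f,None,fx=s,fy=s,interpolation=cv2.INTER_CUBIC)
# 4 crops 70x60... tile at 5x
a=np.hstack([crop("scene",325,225,80,60,5),crop("scene",175,190,80,60,5)])
b=np.hstack([crop("side",140,220,80,60,5),crop("side",260,155,80,60,5)])
cv2.imwrite("pics/crops.png",np.vstack([a,b]))
E
```

```text
(no output)
```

View pics/crops.png

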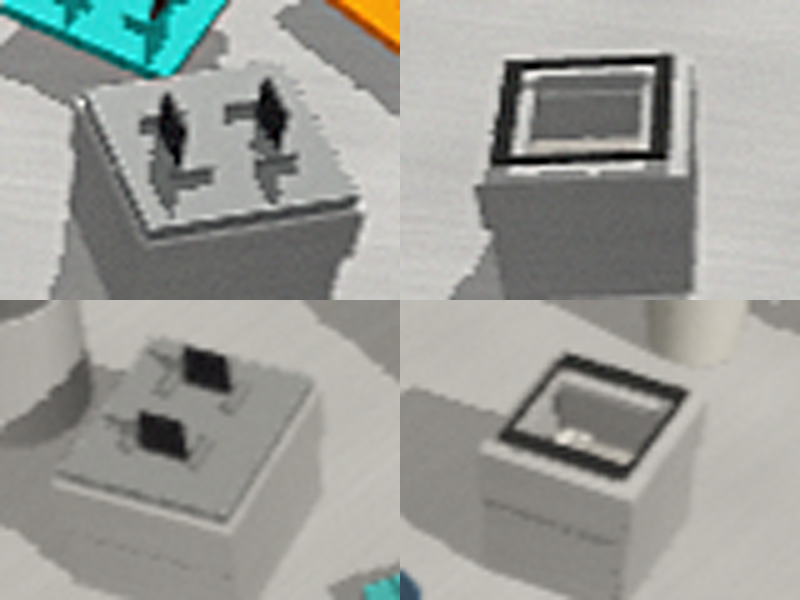

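The crops confirm it: the grey cover with black tabs is clipped on the left canister (+y), and the open one on the right shows a black seal with white tablets inside. Next I'll measure coarsely and then refine with the wrist camera.

Run:
```python
from h import *
cs,cd=calibration("scene"),calibration("side")
S=[(341,244.4),(355,270.8),(396,265.5),(386,238.6)]
D=[(140+318/5,220+78/5),(140+230/5,220+215/5),(140+55/5,220+178/5),(140+150/5,220+40/5)]
for n,c,P in(("scene",cs,S),("side",cd,D)):
    Q=np.array([onz(c,u,v,.089) for u,v in P]);print(n,Q.round(3).tolist(),Q.mean(0).round(4),[np.linalg.norm(Q[i]-Q[i-1]).round(4) for i in range(4)])
# tabs & seal by black mask
def blobs(n,x,y,w,h):
    f=cv2.imread(f"pics/{n}0.png")[y:y+h,x:x+w]
    m=(f.max(2)<55).astype(np.uint8);k,l,st,ce=cv2.connectedComponentsWithStats(m)
    return m,[(st[i,4],(ce[i]+[x,y]).round(1).tolist()) for i in range(1,k) if st[i,4]>6]
print(blobs("scene",325,233,80,45)[1],blobs("side",150,225,60,35)[1])
for n,c,x,y,w,h in(("scene",cs,190,197,46,30),("side",cd,270,162,60,42)):
    m,_=blobs(n,x,y,w,h);cn,_=cv2.findContours(m,cv2.RETR_EXTERNAL,cv2.CHAIN_APPROX_NONE);k=max(cn,key=cv2.contourArea)
    a=cv2.approxPolyDP(cv2.convexHull(k),4,True)[:,0]+[x,y];print(n,a.tolist())
    for z in(.089,.098,.107):
        Q=np.array([onz(c,u,v,z) for u,v in a]);print(z,Q.round(3)[:,:2].tolist(),Q.mean(0).round(4),[np.linalg.norm(Q[i]-Q[i-1]).round(4) for i in range(len(Q))])
```

```text
scene [[0.57, 0.156, 0.089], [0.652, 0.192, 0.089], [0.62, 0.289, 0.089], [0.53, 0.27, 0.089]] [0.5929 0.2267 0.089 ] [np.float64(0.1216), np.float64(0.0903), np.float64(0.1031), np.float64(0.0919)]
side [[0.56, 0.153, 0.089], [0.523, 0.253, 0.089], [0.611, 0.293, 0.089], [0.651, 0.191, 0.089]] [0.5865 0.2225 0.089 ] [np.float64(0.0985), np.float64(0.1072), np.float64(0.0963), np.float64(0.1103)]
[(np.int32(47), [378.6, 247.4]), (np.int32(40), [358.8, 250.4])] [(np.int32(54), [180.8, 233.6]), (np.int32(58), [171.9, 246.7])]
scene [[228, 201], [227, 221], [193, 222], [197, 203]]
0.089 [[0.446, -0.176], [0.53, -0.156], [0.549, -0.247], [0.469, -0.262]] [ 0.4983 -0.2102  0.089 ] [np.float64(0.0895), np.float64(0.0866), np.float64(0.0928), np.float64(0.0814)]
0.098 [[0.456, -0.172], [0.539, -0.153], [0.558, -0.243], [0.479, -0.257]] [ 0.5081 -0.2062  0.098 ] [np.float64(0.0884), np.float64(0.0855), np.float64(0.0917), np.float64(0.0804)]
0.107 [[0.467, -0.168], [0.549, -0.15], [0.567, -0.238], [0.489, -0.253]] [ 0.518  -0.2023  0.107 ] [np.float64(0.0873), np.float64(0.0844), np.float64(0.0905), np.float64(0.0793)]
side [[280, 182], [305, 188]]
0.089 [[0.55, -0.164], [0.475, -0.191]] [ 0.5129 -0.1777  0.089 ] [np.float64(0.0796), np.float64(0.0796)]
0.098 [[0.543, -0.155], [0.469, -0.181]] [ 0.5063 -0.1684  0.098 ] [np.float64(0.0789), np.float64(0.0789)]
0.107 [[0.537, -0.146], [0.463, -0.172]] [ 0.4996 -0.1591  0.107 ] [np.float64(0.0782), np.float64(0.0782)]
```

Run:
```python
from h import *
cs,cd=calibration("scene"),calibration("side")
for a in[(378.6,247.4),(358.8,250.4)]:
  for b in[(180.8,233.6),(171.9,246.7)]:
    p,e=tri([(cs,*a),(cd,*b)]);print("tab",a,b,p.round(4),np.round(e,1))
# seal corners scene: order matching
S=[(228.5,200.8),(228,221.5),(193,222.5),(196.5,202.5)]
D=[(305.6,190.6),(279.4,182),(293,165.4),(318.4,173)]
P=[]
for a,b in zip(S,D):
    p,e=tri([(cs,*a),(cd,*b)]);P.append(p);print("seal",p.round(4),np.round(e,1))
P=np.array(P);print(P.mean(0),[np.linalg.norm(P[i]-P[i-1]).round(4) for i in range(4)])
```

```text
tab (378.6, 247.4) (180.8, 233.6) [0.5878 0.2282 0.1234] [7.6 7. ]
tab (378.6, 247.4) (171.9, 246.7) [0.5809 0.2466 0.1051] [0.1 0.1]
tab (358.8, 250.4) (180.8, 233.6) [0.5992 0.1981 0.1052] [0.1 0.1]
tab (358.8, 250.4) (171.9, 246.7) [0.5925 0.2164 0.0869] [7.4 6.9]
seal [ 0.4584 -0.1697  0.1009] [0. 0.]
seal [ 0.5426 -0.1499  0.1006] [0.4 0.4]
seal [ 0.5621 -0.2418  0.1014] [0.5 0.5]
seal [ 0.4787 -0.2603  0.1015] [0.9 0.8]
[ 0.51045605 -0.20543478  0.10111473] [np.float64(0.0928), np.float64(0.0866), np.float64(0.094), np.float64(0.0854)]
```

Run:
```python
from h import *
cs,cd=calibration("scene"),calibration("side")
for p in[(137,213),(75,208),(147,182),(145,150),(150,152)]: print(p,onz(cs,*p,0).round(3),onz(cs,*p,.15).round(3))
# toaster top corner seen in both?
print(tri([(cs,146,166),(cd,423,142)]))
for n,p in dict(jug=(365,340),saucer=(283,320),tamper=(268,273),mug=(285,250),sugar=(192,303),cup=(129,250),turq=(348,224)).items(): print(n,onz(cs,*p,0).round(3))
```

```text
(137, 213) [ 0.446 -0.48   0.   ] [ 0.601 -0.371  0.15 ]
(75, 208) [ 0.455 -0.688 -0.   ] [ 0.609 -0.54   0.15 ]
(147, 182) [ 0.285 -0.517  0.   ] [ 0.471 -0.4    0.15 ]
(145, 150) [ 0.089 -0.611  0.   ] [ 0.311 -0.477  0.15 ]
(150, 152) [ 0.099 -0.586  0.   ] [ 0.32  -0.457  0.15 ]
(array([ 0.29419104, -0.5209258 ,  0.1196431 ]), [np.float64(15.125194993460852), np.float64(15.604173836730622)])
jug [0.777 0.226 0.   ]
saucer [0.756 0.034 0.   ]
tamper [ 0.619 -0.027  0.   ]
mug [0.529 0.006 0.   ]
sugar [ 0.744 -0.197  0.   ]
cup [ 0.6   -0.433  0.   ]
turq [0.391 0.18  0.   ]
```

Request:
arm_command([
  {"x": 14, "y": -6.5, "z": -2},
  {"x": 28, "y": -13, "z": -2},
  {"x": 42.2, "y": -19.6, "z": -2},
  {"x": 42.2, "y": -19.6, "z": -2},
  {"x": 42.2, "y": -19.6, "z": -2},
  {"x": 42.2, "y": -19.6, "z": -2},
  {"x": 42.2, "y": -19.6, "z": -2},
  {"x": 42.2, "y": -19.6, "z": -2},
  {"x": 42.2, "y": -19.6, "z": -2},
  {"x": 42.2, "y": -19.6, "z": -2},
])

```text
invalid input at $.series[0]: expected keys x, y, z, ax, ay, az
```

Run:
```python
from h import *
import pickle
o=get_obs();print(o["time"],o["tcp_pos"],o["tool_rot"],o["qd"].round(1))
c=calibration("wrist");f=grab_frame("wrist");cv2.imwrite("pics/wfull.png",f[:,:,::-1]);pickle.dump(c,open("cfull.pkl","wb"))
```

```text
0.15 [ 0.16965906 -0.52279089  0.23039256] [-1.79904243e+02 -7.16055630e-03  1.79771762e+01] [-0.1 -0.1 -0.2 -0.   0.1  0. ]
```

View pics/wfull.png

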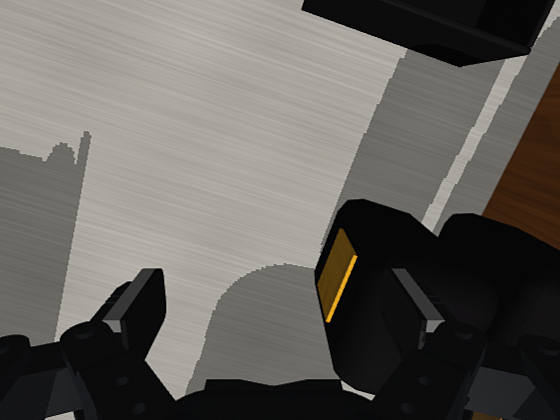

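The call was refused because every row needs all six keys, so the view is still the starting one.

Request:
arm_command([
  {"x": 14, "y": -6.5, "z": -2, "ax": 0, "ay": 0, "az": 0},
  {"x": 28, "y": -13, "z": -2, "ax": 0, "ay": 0, "az": 0},
  {"x": 42.2, "y": -19.6, "z": -2, "ax": 0, "ay": 0, "az": 0},
  {"x": 42.2, "y": -19.6, "z": -2, "ax": 0, "ay": 0, "az": 0},
  {"x": 42.2, "y": -19.6, "z": -2, "ax": 0, "ay": 0, "az": 0},
  {"x": 42.2, "y": -19.6, "z": -2, "ax": 0, "ay": 0, "az": 0},
  {"x": 42.2, "y": -19.6, "z": -2, "ax": 0, "ay": 0, "az": 0},
  {"x": 42.2, "y": -19.6, "z": -2, "ax": 0, "ay": 0, "az": 0},
  {"x": 42.2, "y": -19.6, "z": -2, "ax": 0, "ay": 0, "az": 0},
  {"x": 42.2, "y": -19.6, "z": -2, "ax": 0, "ay": 0, "az": 0},
])

```text
time: 1.45
tcp_pos: [0.5101, -0.2069, 0.251]
tool_rot: [180.0, 0.1, 18.0]
ft_force: [0.1, -0.2, 0.6]
opening: 0.0856
```

Run:
```python
from h import *
import pickle
o=get_obs();print(o["time"],o["tcp_pos"],o["tool_rot"],o["qd"].round(1))
c=calibration("wrist");f=grab_frame("wrist");cv2.imwrite("pics/wfull2.png",f[:,:,::-1]);pickle.dump(c,open("cfull.pkl","wb"))
```

```text
1.45 [ 0.51012518 -0.20690044  0.25102511] [1.79998496e+02 5.97707627e-02 1.79556825e+01] [-1.2 -0.5  0.1  0.1 -0.1  0.1]
```

View pics/wfull2.png

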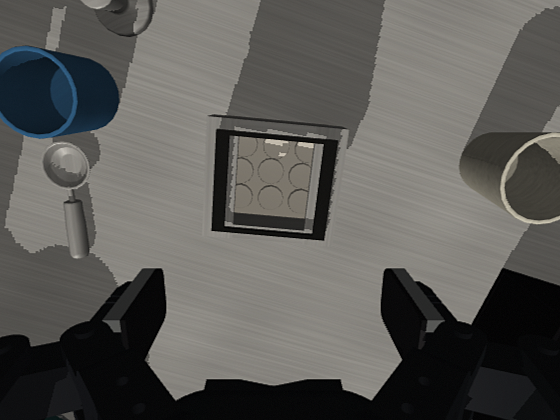

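The open canister sits at about (275,180), with tablets inside and a black seal whose outer corners are near (217,129), (338,139), (326,240) and (213,230). I'll measure it now while I'm here.

```bash
cat > seal.py <<'E'
from h import *
import pickle
from scipy.optimize import least_squares
def run(png,cal,roi,thr,size,lines=True):
    c=pickle.load(open(cal,"rb")) if isinstance(cal,str) else cal
    f=cv2.imread(png);x,y,w,h=roi
    g=f.max(2);m=np.zeros_like(g);m[y:y+h,x:x+w]=(g[y:y+h,x:x+w]<thr)*255
    cn,_=cv2.findContours(m,cv2.RETR_EXTERNAL,cv2.CHAIN_APPROX_NONE);k=max(cn,key=cv2.contourArea)
    hull=cv2.convexHull(k)
    a=cv2.approxPolyDP(hull,8,True)[:,0].astype(float)
    # refine: fit lines to contour pts near each side
    pts=k[:,0].astype(float);L=[]
    for i in range(len(a)):
        p,q=a[i],a[(i+1)%len(a)];d=(q-p)/np.linalg.norm(q-p);n=np.array([-d[1],d[0]])
        t=(pts-p)@d;s=abs((pts-p)@n);sel=(t>8)&(t<np.linalg.norm(q-p)-8)&(s<3)
        vx,vy,x0,y0=cv2.fitLine(pts[sel].astype(np.float32),cv2.DIST_HUBER,0,.01,.01).ravel()
        n=np.array([-vy,vx]);ce=a.mean(0)
        if n@(np.array([x0,y0])-ce)<0:n=-n
        L.append((n,n@[x0,y0]+.5))  # pixel centres -> edge half a pixel out
    C=[]
    for i in range(len(L)):
        (n1,d1),(n2,d2)=L[i-1],L[i];C.append(np.linalg.solve([n1,n2],[d1,d2]))
    return c,np.array(C)
def report(c,C,zs):
    for z in zs:
        Q=np.array([onz(c,u,v,z) for u,v in C])[:,:2]
        e=[np.linalg.norm(Q[i]-Q[i-1]) for i in range(len(Q))]
        ang=[np.degrees(np.arctan2(*(Q[i]-Q[i-1])[::-1])) for i in range(len(Q))]
        print(z,Q.mean(0).round(4),"edges mm",(np.array(e)*1e3).round(1),"ang",np.round(ang,1))
E
python3 - <<'E'
from seal import *
c,C=run("pics/wfull2.png","cfull.pkl",(200,120,150,130),40,None)
print(C.round(1).tolist());report(c,C,[.09,.095,.10,.105])
E
```

```text
[[216.10000610351562, 128.60000610351562], [337.3999938964844, 140.1999969482422], [323.3999938964844, 239.89999389648438], [211.39999389648438, 230.3000030517578]]
0.09 [ 0.509  -0.2064] edges mm [88.2 99.4 88.  99.4] ang [  12.7  -77.4 -167.3  102.7]
0.095 [ 0.5101 -0.2061] edges mm [86.7 97.8 86.6 97.8] ang [  12.7  -77.4 -167.3  102.7]
0.1 [ 0.5113 -0.2057] edges mm [85.3 96.1 85.1 96.1] ang [  12.7  -77.4 -167.3  102.7]
0.105 [ 0.5124 -0.2054] edges mm [83.8 94.5 83.7 94.5] ang [  12.7  -77.4 -167.3  102.7]
```

Request:
arm_command([
  {"x": 5.5, "y": -2.6, "z": 0, "ax": 0, "ay": 0, "az": 0},
  {"x": 11, "y": -9, "z": 0, "ax": 0, "ay": 0, "az": -1},
  {"x": 20.8, "y": -38.2, "z": 2, "ax": 0, "ay": 0, "az": -2.6},
  {"x": 20.8, "y": -38.2, "z": 2, "ax": 0, "ay": 0, "az": -2.6},
  {"x": 20.8, "y": -38.2, "z": 2, "ax": 0, "ay": 0, "az": -2.6},
  {"x": 20.8, "y": -38.2, "z": 2, "ax": 0, "ay": 0, "az": -2.6},
  {"x": 20.8, "y": -38.2, "z": 2, "ax": 0, "ay": 0, "az": -2.6},
  {"x": 20.8, "y": -38.2, "z": 2, "ax": 0, "ay": 0, "az": -2.6},
  {"x": 20.8, "y": -38.2, "z": 2, "ax": 0, "ay": 0, "az": -2.6},
  {"x": 20.8, "y": -38.2, "z": 2, "ax": 0, "ay": 0, "az": -2.6},
  {"x": 20.8, "y": -38.2, "z": 2, "ax": 0, "ay": 0, "az": -2.6},
  {"x": 20.8, "y": -38.2, "z": 2, "ax": 0, "ay": 0, "az": -2.6},
])

```text
time: 3.0
tcp_pos: [0.5909, 0.2197, 0.2316]
tool_rot: [180.0, -0.0, 20.5]
ft_force: [0.7, -0.9, 0.5]
opening: 0.0855
```

Run:
```python
from h import *
import pickle
o=get_obs();print(o["time"],o["tcp_pos"],o["tool_rot"],o["qd"].round(1))
c=calibration("wrist");f=grab_frame("wrist");cv2.imwrite("pics/wcov.png",f[:,:,::-1]);pickle.dump(c,open("ccov.pkl","wb"))
```

```text
3.0 [0.59090179 0.21972175 0.23161785] [ 1.79982396e+02 -2.26249466e-02  2.04663433e+01] [ 0.6  0.2 -0.1  0.1 -0.1  0.1]
```

View pics/wcov.png

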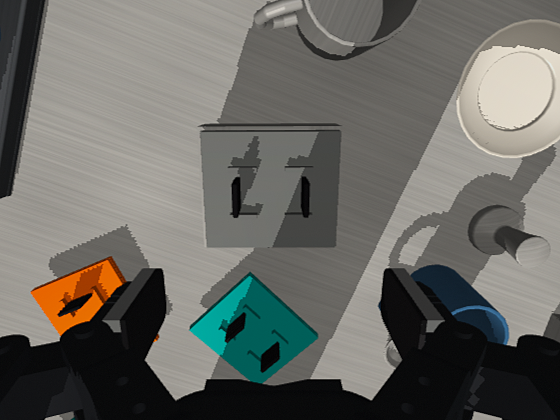

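The grey deck spans about (201..341, 130..247), with black tabs at (237,197) and (305,196). The turquoise one at (253,328) and the orange one at (80,300) are not touched.

Run:
```python
from seal import *
c=pickle.load(open("ccov.pkl","rb"));f=cv2.imread("pics/wcov.png")
x,y,w,h=190,115,160,140
z=cv2.resize(f[y:y+h,x:x+w],None,fx=4.8,fy=4.2,interpolation=cv2.INTER_CUBIC);cv2.imwrite("pics/wcovz.png",z)
m=(f.max(2)<45).astype(np.uint8);m[:165]=0;m[230:]=0;m[:,:215]=0;m[:,325:]=0
k,l,st,ce=cv2.connectedComponentsWithStats(m);print([(st[i].tolist(),ce[i].round(1)) for i in range(1,k) if st[i,4]>20])
C=np.array([(200.5,130.5),(341,130.5),(336.5,247.3),(207,247.3)])
report(c,C,[.089,.09])
```

```text
[([233, 166, 23, 2, 24], array([244.3, 166. ])), ([286, 166, 27, 1, 27], array([299., 166.])), ([231, 177, 26, 41, 355], array([237. , 198.7])), ([285, 176, 27, 42, 347], array([304.1, 197.4]))]
0.089 [0.5901 0.221 ] edges mm [ 96.2 107.3  96.2 108.6] ang [  20.5  -69.6 -158.8  110.4]
0.09 [0.5904 0.2211] edges mm [ 95.9 107.   95.9 108.2] ang [  20.5  -69.6 -158.8  110.4]
```

View pics/wcovz.png

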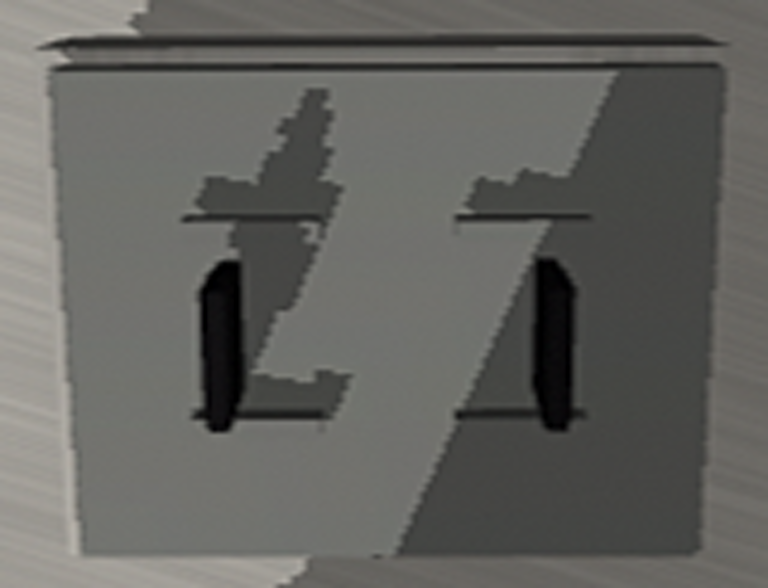

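Run:
```python
from seal import *
c=pickle.load(open("ccov.pkl","rb"))
a,b=onz(c,231.7,199,.116),onz(c,310.0,199,.116);print(a,b,np.linalg.norm(a-b),((a+b)/2)[:2])
o=get_obs();t=o["tcp_pos"];yw=np.radians(o["tool_rot"][2]);ex=np.array([np.cos(yw),np.sin(yw)]);ey=np.array([np.sin(yw),-np.cos(yw)])
print(o["time"],t,o["tool_rot"])
for n,p in(("deck",np.array([.5902,.221])),("tabs",((a+b)/2)[:2])):
    print(n,"tool x,y mm",(p-t[:2])@ex*1e3,(p-t[:2])@ey*1e3)
print(np.degrees(np.arctan2(*(a-b)[:2][::-1])))
```

```text
[0.58125484 0.24836874 0.116     ] [0.60120483 0.19483257 0.116     ] 0.05713251229151518 [0.59122984 0.22160065]
3.05 [0.59080319 0.22004647 0.23156281] [ 1.79986933e+02 -1.85189881e-02  2.04924166e+01]
deck tool x,y mm -0.23120228704194026 -1.104357401875281
tabs tool x,y mm 0.9437421175291623 -1.3064725327387274
110.43765843663682
```

Request:
arm_command([
  {"x": 0, "y": -0.1, "z": 2, "ax": 0, "ay": 0, "az": 0},
  {"x": 0, "y": -0.1, "z": 5, "ax": 0, "ay": 0, "az": 0},
  {"x": 0, "y": -0.1, "z": 8, "ax": 0, "ay": 0, "az": 0},
  {"x": 0, "y": -0.1, "z": 10.5, "ax": 0, "ay": 0, "az": 0},
  {"x": 0, "y": -0.1, "z": 10.5, "ax": 0, "ay": 0, "az": 0},
  {"x": 0, "y": -0.1, "z": 10.5, "ax": 0, "ay": 0, "az": 0},
], fingers=0.73)

```text
time: 3.8
tcp_pos: [0.5909, 0.222, 0.1276]
tool_rot: [180.0, -0.1, 20.6]
ft_force: [-0.3, 0.8, 0.5]
opening: 0.062
```

Run:
```python
from h import *
import pickle
o=get_obs();print(o["time"],o["tcp_pos"],o["tool_rot"],o["qd"].round(1),o["opening"],o["ft_force"])
t=o["tcp_pos"];yw=np.radians(o["tool_rot"][2]);ex=np.array([np.cos(yw),np.sin(yw)]);ey=np.array([np.sin(yw),-np.cos(yw)])
for p in([.5902,.221],[.5912,.2216]):print(((p-t[:2])@ex*1e3).round(2),((p-t[:2])@ey*1e3).round(2))
c=calibration("wrist");f=grab_frame("wrist");cv2.imwrite("pics/w3.png",f[:,:,::-1]);pickle.dump(c,open("c3.pkl","wb"))
```

```text
3.8 [0.59092829 0.22201534 0.12763615] [ 1.79981788e+02 -1.09628577e-01  2.05660746e+01] [ 0.1 -0.7 -1.2  0.  -0.2 -0. ] 0.06204211392061899 [-0.27659804  0.79465843  0.49935763]
-1.04 0.69
0.11 0.48
```

View pics/w3.png

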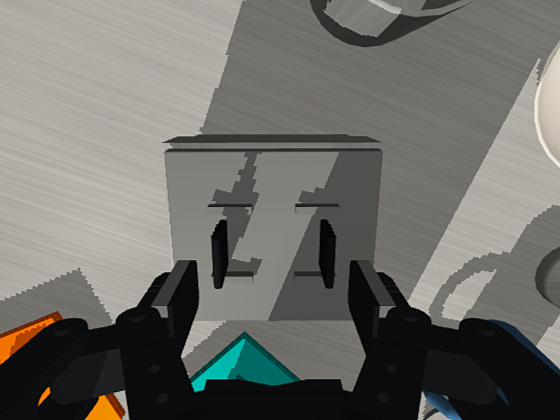

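The view is centred: the tabs' outer faces (212 and 336), the deck edges (165 and 382) and the pads (198 and 349) all have midpoints near u=273.5. Now I'll descend and find the deck by touch.

Request:
arm_command([
  {"x": 0, "y": 0, "z": 1.5, "ax": 0, "ay": 0, "az": 0},
  {"x": 0, "y": 0, "z": 3, "ax": 0, "ay": 0, "az": 0},
  {"x": 0, "y": 0, "z": 3.4, "ax": 0, "ay": 0, "az": 0},
  {"x": 0, "y": 0, "z": 3.4, "ax": 0, "ay": 0, "az": 0},
  {"x": 0, "y": 0, "z": 3.4, "ax": 0, "ay": 0, "az": 0},
])

```text
time: 4.47
tcp_pos: [0.5906, 0.2221, 0.0927]
tool_rot: [180.0, -0.0, 20.6]
ft_force: [0.1, -0.1, 0.3]
opening: 0.0621
```

Run:
```python
from h import *
import pickle
o=get_obs();print(o["time"],o["tcp_pos"],o["tool_rot"],o["qd"].round(1),o["opening"],o["ft_force"])
c=calibration("wrist");f=grab_frame("wrist");cv2.imwrite("pics/w4.png",cv2.resize(f[150:360,120:430,::-1],None,fx=2.5,fy=2.5,interpolation=cv2.INTER_CUBIC));pickle.dump(c,open("c4.pkl","wb"))
```

```text
4.475 [0.59055769 0.22209177 0.092709  ] [ 1.79989856e+02 -4.65777978e-02  2.05798455e+01] [-0.1 -0.3 -0.3 -0.   0.   0.1] 0.06214788125456082 [ 0.12662332 -0.1403513   0.26591228]
```

View pics/w4.png

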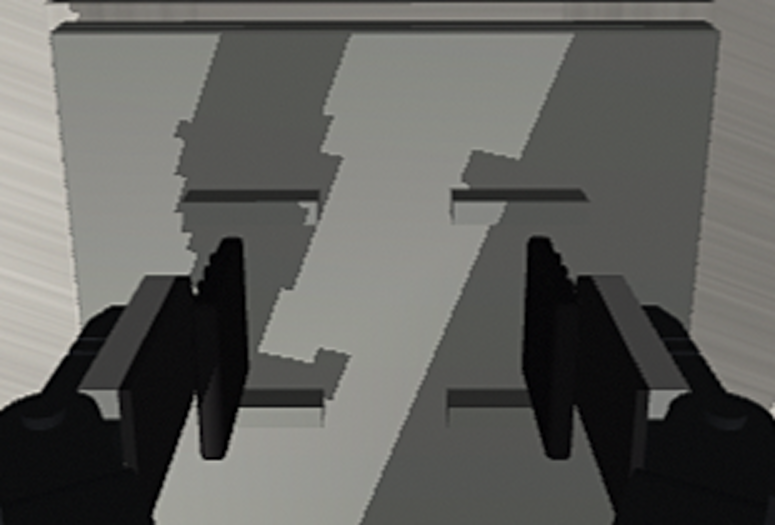

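The tabs sit evenly between the pads (about 5 enlarged pixels of gap each side). Next I'll step down gently to touch the deck.

Request:
arm_command([
  {"x": 0, "y": 0, "z": 0.2, "ax": 0, "ay": 0, "az": 0},
  {"x": 0, "y": 0, "z": 0.3, "ax": 0, "ay": 0, "az": 0},
  {"x": 0, "y": 0, "z": 0.3, "ax": 0, "ay": 0, "az": 0},
])

```text
time: 4.9
tcp_pos: [0.5902, 0.222, 0.0892]
tool_rot: [180.0, 0.0, 20.6]
ft_force: [0.2, -0.2, 0.5]
opening: 0.0621
```

Request:
arm_command([
  {"x": 0, "y": 0, "z": 0.1, "ax": 0, "ay": 0, "az": 0},
  {"x": 0, "y": 0, "z": 0.1, "ax": 0, "ay": 0, "az": 0},
])

```text
time: 5.15
tcp_pos: [0.5902, 0.222, 0.0882]
tool_rot: [180.0, 0.0, 20.6]
ft_force: [0.1, -0.2, -0.8]
opening: 0.0623
```

Request:
arm_command([
  {"x": 0, "y": 0, "z": 0.1, "ax": 0, "ay": 0, "az": 0},
  {"x": 0, "y": 0, "z": 0.1, "ax": 0, "ay": 0, "az": 0},
])

```text
time: 5.4
tcp_pos: [0.5902, 0.222, 0.0871]
tool_rot: [180.0, 0.0, 20.6]
ft_force: [-0.9, 0.0, -0.8]
opening: 0.0622
```

Request:
arm_command([
  {"x": 0, "y": 0, "z": 0.1, "ax": 0, "ay": 0, "az": 0},
  {"x": 0, "y": 0, "z": 0.1, "ax": 0, "ay": 0, "az": 0},
])

```text
time: 5.65
tcp_pos: [0.5902, 0.222, 0.0861]
tool_rot: [180.0, 0.0, 20.6]
ft_force: [0.2, 0.5, -0.1]
opening: 0.0624
```

Request:
arm_command([
  {"x": 0, "y": 0, "z": 0.1, "ax": 0, "ay": 0, "az": 0},
  {"x": 0, "y": 0, "z": 0.1, "ax": 0, "ay": 0, "az": 0},
])

```text
time: 5.9
tcp_pos: [0.5902, 0.222, 0.0852]
tool_rot: [180.0, 0.0, 20.6]
ft_force: [-0.2, 0.5, 1.1]
opening: 0.0621
```

Request:
arm_command([
  {"x": 0, "y": 0, "z": 0.1, "ax": 0, "ay": 0, "az": 0},
  {"x": 0, "y": 0, "z": 0.1, "ax": 0, "ay": 0, "az": 0},
])

```text
time: 6.15
tcp_pos: [0.5903, 0.222, 0.0843]
tool_rot: [180.0, -0.0, 20.6]
ft_force: [0.0, -0.6, -0.5]
opening: 0.0622
```

Request:
arm_command([
  {"x": 0, "y": 0, "z": 0.1, "ax": 0, "ay": 0, "az": 0},
  {"x": 0, "y": 0, "z": 0.1, "ax": 0, "ay": 0, "az": 0},
])

```text
time: 6.4
tcp_pos: [0.5903, 0.222, 0.0841]
tool_rot: [180.0, -0.0, 20.6]
ft_force: [-2.7, -1.2, 5.2]
opening: 0.0627
```

Deck contact is at TCP z of about 0.0842 with a 62 mm opening (5 N). I'll back off 6.5 mm and pinch stepwise by opening.

Request:
arm_command([
  {"x": 0, "y": 0, "z": -0.3, "ax": 0, "ay": 0, "az": 0},
  {"x": 0, "y": 0, "z": -0.65, "ax": 0, "ay": 0, "az": 0},
  {"x": 0, "y": 0, "z": -0.65, "ax": 0, "ay": 0, "az": 0},
])

```text
time: 6.78
tcp_pos: [0.5905, 0.2221, 0.0899]
tool_rot: [180.0, -0.0, 20.6]
ft_force: [-0.0, -0.2, 0.5]
opening: 0.0624
```

Request:
arm_command([
  {"x": 0, "y": 0, "z": 0, "ax": 0, "ay": 0, "az": 0},
  {"x": 0, "y": 0, "z": 0, "ax": 0, "ay": 0, "az": 0},
  {"x": 0, "y": 0, "z": 0, "ax": 0, "ay": 0, "az": 0},
], fingers=0.645)

```text
time: 7.15
tcp_pos: [0.5904, 0.2218, 0.0898]
tool_rot: [180.0, -0.0, 20.6]
ft_force: [0.0, -1.4, 0.3]
opening: 0.0552
```

```bash
cat > st.py <<'E'
from h import *
o=get_obs();R=cv2.Rodrigues(np.zeros(3))[0]
from scipy.spatial.transform import Rotation
r=Rotation.from_euler("xyz",o["tool_rot"],degrees=True).as_matrix()
print("t",round(o["time"],2),"tcp",o["tcp_pos"].round(4),"open mm",round(o["opening"]*1e3,2),"f_tool",(r.T@o["ft_force"]).round(1),"m_tool",(r.T@o["wrist_torque"]).round(2))
E
python3 st.py
```

```text
t 7.15 tcp [0.5904 0.2218 0.0898] open mm 55.16 f_tool [-0.5  1.3 -0.3] m_tool [-0.21 -0.01  0.01]
```

Request:
arm_command([
  {"x": 0, "y": 0.03, "z": 0, "ax": 0, "ay": 0, "az": 0},
  {"x": 0, "y": 0.03, "z": 0, "ax": 0, "ay": 0, "az": 0},
  {"x": 0, "y": 0.03, "z": 0, "ax": 0, "ay": 0, "az": 0},
], fingers=0.59)

```text
time: 7.52
tcp_pos: [0.5905, 0.2218, 0.0903]
tool_rot: [180.0, -0.0, 20.6]
ft_force: [1.0, -0.2, 4.0]
opening: 0.0505
```

```bash
python3 st.py
```

```text
t 7.53 tcp [0.5905 0.2218 0.0903] open mm 50.48 f_tool [ 0.8  0.6 -3.9] m_tool [-0.08 -0.13 -0.04]
```

Request:
arm_command([
  {"x": 0, "y": 0, "z": -0.05, "ax": 0, "ay": 0, "az": 0},
  {"x": 0, "y": 0, "z": -0.1, "ax": 0, "ay": 0, "az": 0},
  {"x": 0, "y": 0, "z": -0.1, "ax": 0, "ay": 0, "az": 0},
], fingers=0.545)

```text
time: 7.9
tcp_pos: [0.5906, 0.222, 0.0914]
tool_rot: [-180.0, -0.1, 20.6]
ft_force: [-0.9, -0.5, 4.7]
opening: 0.0467
```

```bash
python3 st.py
```

```text
t 7.9 tcp [0.5906 0.222  0.0914] open mm 46.75 f_tool [-1.   0.1 -4.7] m_tool [-0.09 -0.07 -0.06]
```

Request:
arm_command([
  {"x": 0, "y": 0, "z": -0.05, "ax": 0, "ay": 0, "az": 0},
  {"x": 0, "y": 0, "z": -0.1, "ax": 0, "ay": 0, "az": 0},
  {"x": 0, "y": 0, "z": -0.1, "ax": 0, "ay": 0, "az": 0},
], fingers=0.53)

```text
time: 8.28
tcp_pos: [0.5906, 0.2219, 0.092]
tool_rot: [-180.0, -0.0, 20.6]
ft_force: [0.0, 0.2, 5.0]
opening: 0.0456
```

```bash
python3 st.py
python3 - <<'E'
from h import *
f=grab_frame("wrist");cv2.imwrite("pics/w5.png",cv2.resize(f[150:360,120:430,::-1],None,fx=2.5,fy=2.5,interpolation=cv2.INTER_CUBIC))
E
```

```text
t 8.28 tcp [0.5906 0.2219 0.092 ] open mm 45.62 f_tool [ 0.1 -0.2 -5. ] m_tool [-0.    0.12 -0.06]
```

View pics/w5.png

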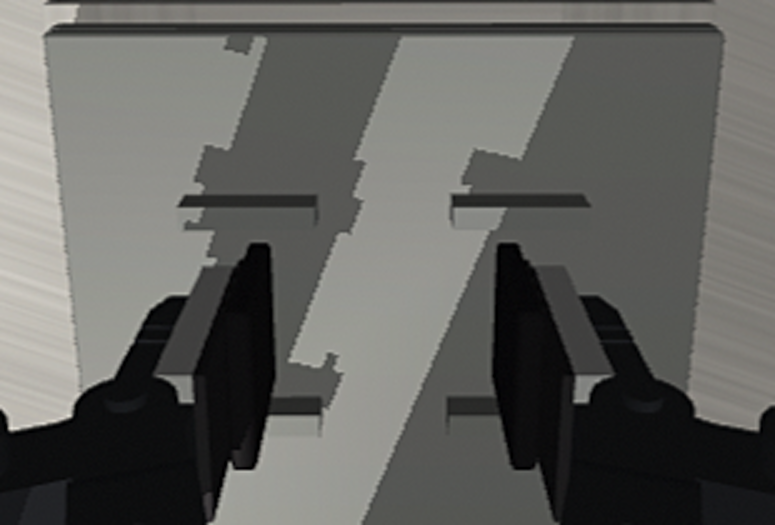

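Both tabs are in symmetrically, with gaps to the slot ends of 45 and 43 px against 73 and 71 before, and 45.6 mm between the pads. Now I'll lift slowly.

Request:
arm_command([
  {"x": 0, "y": 0, "z": -0.05, "ax": 0, "ay": 0, "az": 0},
  {"x": 0, "y": 0, "z": -0.1, "ax": 0, "ay": 0, "az": 0},
  {"x": 0, "y": 0, "z": -0.15, "ax": 0, "ay": 0, "az": 0},
  {"x": 0, "y": 0, "z": -0.2, "ax": 0, "ay": 0, "az": 0},
  {"x": 0, "y": 0, "z": -0.25, "ax": 0, "ay": 0, "az": 0},
  {"x": 0, "y": 0, "z": -0.3, "ax": 0, "ay": 0, "az": 0},
])

```text
time: 9.07
tcp_pos: [0.5893, 0.2214, 0.0935]
tool_rot: [-180.0, 0.2, 20.6]
ft_force: [0.2, -0.2, -1.6]
opening: 0.0453
```

```bash
python3 st.py
python3 - <<'E'
from h import *
f=grab_frame("wrist");cv2.imwrite("pics/w6.png",cv2.resize(f[150:360,120:430,::-1],None,fx=2.5,fy=2.5,interpolation=cv2.INTER_CUBIC))
E
```

```text
t 9.07 tcp [0.5893 0.2214 0.0935] open mm 45.28 f_tool [0.1 0.2 1.6] m_tool [0.01 0.03 0.05]
```

View pics/w6.png

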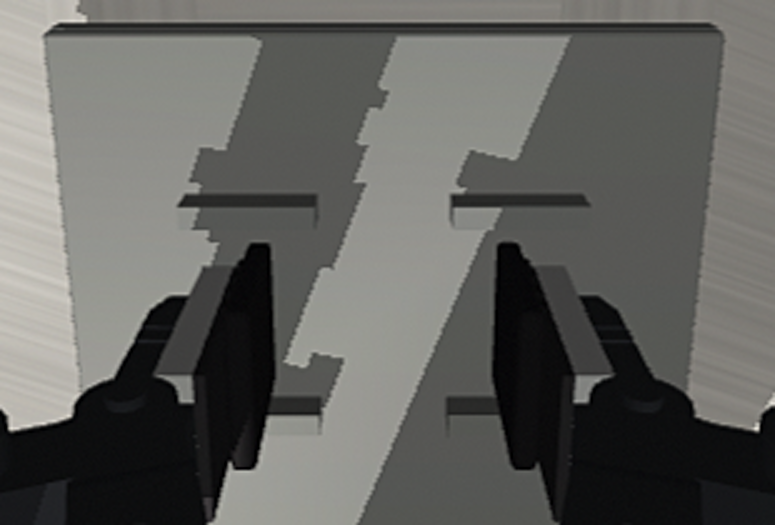

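The cover rises with the tool, and the wrist now carries only about 1.6 N, its weight. I'll continue up.

Request:
arm_command([
  {"x": 0, "y": 0, "z": -0.3, "ax": 0, "ay": 0, "az": 0},
  {"x": 0, "y": 0, "z": -0.7, "ax": 0, "ay": 0, "az": 0},
  {"x": 0, "y": 0, "z": -1.2, "ax": 0, "ay": 0, "az": 0},
  {"x": 0, "y": 0, "z": -1.8, "ax": 0, "ay": 0, "az": 0},
  {"x": 0, "y": 0, "z": -2.5, "ax": 0, "ay": 0, "az": 0},
  {"x": 0, "y": 0, "z": -3.3, "ax": 0, "ay": 0, "az": 0},
  {"x": 0, "y": 0, "z": -4.2, "ax": 0, "ay": 0, "az": 0},
  {"x": 0, "y": 0, "z": -5.2, "ax": 0, "ay": 0, "az": 0},
  {"x": 0, "y": 0, "z": -6.2, "ax": 0, "ay": 0, "az": 0},
  {"x": 0, "y": 0, "z": -7, "ax": 0, "ay": 0, "az": 0},
  {"x": 0, "y": 0, "z": -7.4, "ax": 0, "ay": 0, "az": 0},
  {"x": 0, "y": 0, "z": -7.4, "ax": 0, "ay": 0, "az": 0},
])

```text
time: 10.62
tcp_pos: [0.5905, 0.2218, 0.1691]
tool_rot: [180.0, -0.0, 20.6]
ft_force: [0.2, 0.1, -1.1]
opening: 0.0457
```

```bash
python3 st.py
python3 - <<'E'
from h import *
f=grab_frame("wrist");cv2.imwrite("pics/w7.png",f[:,:,::-1])
f=grab_frame("side");cv2.imwrite("pics/s7.png",f[:,:,::-1])
o=get_obs();t=o["tcp_pos"];yw=np.radians(o["tool_rot"][2]);ex=np.array([np.cos(yw),np.sin(yw)]);ey=np.array([np.sin(yw),-np.cos(yw)])
d=np.array([.5115,-.2056])-t[:2];print(o["tool_rot"],d@ex*100,d@ey*100)
E
```

```text
t 10.62 tcp [0.5905 0.2218 0.1691] open mm 45.73 f_tool [ 0.2 -0.1  1.1] m_tool [-0.04 -0.03  0.01]
[1.79999647e+02 4.69940456e-02 2.05808695e+01] -22.381203233907236 37.23796023826429
```

View pics/w7.png

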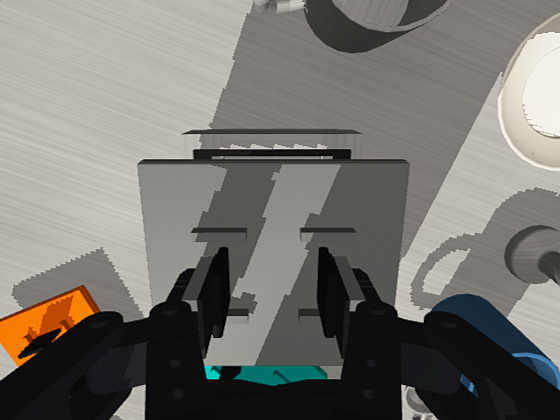

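View pics/s7.png

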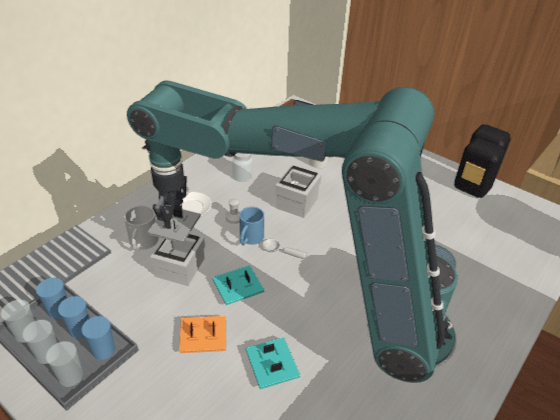

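The cover is held free, with the empty canister's seal visible behind it at row 155. I'll measure where the cover sits in the hand from the wrist view.

Run:
```python
from h import *
from scipy.spatial.transform import Rotation
c=calibration("wrist");o=get_obs();print(o["time"])
R=Rotation.from_euler("xyz",o["tool_rot"],degrees=True).as_matrix();t=o["tcp_pos"]
f=cv2.imread("pics/w7.png")
z=cv2.resize(f[140:190,120:430],None,fx=2.5,fy=2.5,interpolation=cv2.INTER_CUBIC);z2=cv2.resize(f[330:400,120:430],None,fx=2.5,fy=2.5,interpolation=cv2.INTER_CUBIC)
cv2.imwrite("pics/w7z.png",np.vstack([z,z2]))
for dz in(0,-.002,-.004):
    q=[R.T@(onz(c,u,v,t[2]+dz)-t)*1e3 for u,v in[(138.5,164.5),(408,164.5),(275,365)]]
    print(dz,[x.round(1).tolist() for x in q])
```

```text
10.725
0 [[46.7, -52.7, -0.0], [46.6, 52.9, -0.0], [-47.4, 0.9, 0.0]]
-0.002 [[46.3, -53.5, 2.0], [46.3, 53.6, 2.0], [-49.1, 0.9, 2.0]]
-0.004 [[46.0, -54.2, 4.0], [45.9, 54.4, 4.0], [-50.8, 0.9, 4.0]]
```

View pics/w7z.png

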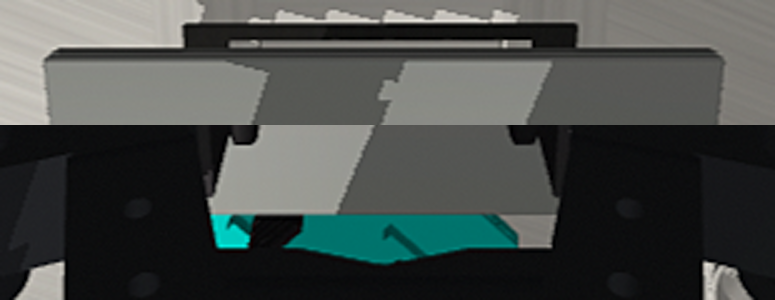

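The cover's centre is at tool (−1.7, +0.1) mm, its deck is 2.7 mm below the TCP, and it is square to the tool. Next I'll carry it over to the open canister with a smooth profile and turn it to 12.7°.

Request:
arm_command([
  {"x": -0.3, "y": 0.5, "z": 0, "ax": 0, "ay": 0, "az": 0.1},
  {"x": -1.1, "y": 1.9, "z": 0, "ax": 0, "ay": 0, "az": 0.4},
  {"x": -2.5, "y": 4.2, "z": 0, "ax": 0, "ay": 0, "az": 0.9},
  {"x": -4.4, "y": 7.4, "z": 0, "ax": 0, "ay": 0, "az": 1.6},
  {"x": -6.7, "y": 11.2, "z": 0, "ax": 0, "ay": 0, "az": 2.4},
  {"x": -9.0, "y": 15.0, "z": 0, "ax": 0, "ay": 0, "az": 3.2},
  {"x": -11.3, "y": 18.9, "z": 0, "ax": 0, "ay": 0, "az": 4.0},
  {"x": -13.6, "y": 22.8, "z": 0, "ax": 0, "ay": 0, "az": 4.8},
  {"x": -15.9, "y": 26.6, "z": 0, "ax": 0, "ay": 0, "az": 5.6},
  {"x": -18.2, "y": 30.4, "z": 0, "ax": 0, "ay": 0, "az": 6.4},
  {"x": -20.1, "y": 33.6, "z": 0, "ax": 0, "ay": 0, "az": 7.1},
  {"x": -21.4, "y": 35.8, "z": 0, "ax": 0, "ay": 0, "az": 7.6},
  {"x": -22.1, "y": 37.0, "z": 0, "ax": 0, "ay": 0, "az": 7.8},
  {"x": -22.25, "y": 37.25, "z": 0, "ax": 0, "ay": 0, "az": 7.9},
  {"x": -22.25, "y": 37.25, "z": 0, "ax": 0, "ay": 0, "az": 7.9},
  {"x": -22.25, "y": 37.25, "z": 0, "ax": 0, "ay": 0, "az": 7.9},
])

```text
time: 12.72
tcp_pos: [0.5132, -0.2043, 0.1689]
tool_rot: [-180.0, -0.0, 12.8]
ft_force: [-0.5, -0.3, -0.7]
opening: 0.0453
```

```bash
python3 st.py
python3 - <<'E'
from h import *
import pickle
pickle.dump((calibration("wrist"),get_obs()),open("c8.pkl","wb"))
f=grab_frame("wrist");cv2.imwrite("pics/w8.png",f[:,:,::-1])
print(get_obs()["tool_rot"])
E
```

```text
t 12.72 tcp [ 0.5132 -0.2043  0.1689] open mm 45.26 f_tool [-0.5  0.1  0.7] m_tool [ 0.04 -0.   -0.01]
[-1.79995658e+02 -7.97566145e-03  1.27612483e+01]
```

View pics/w8.png

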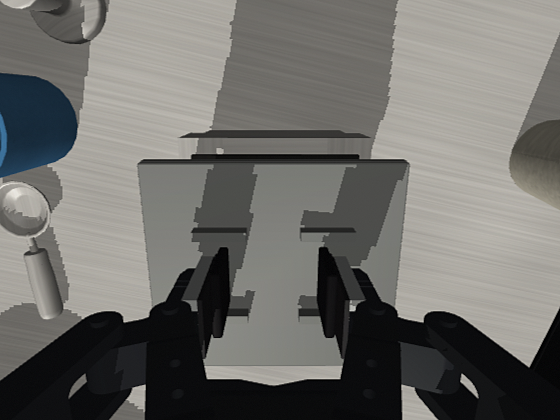

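The seal's far edge shows at u 191–359, row 155, above the deck edge (138–408, row 163). I'll check the alignment from that.

Run:
```python
from h import *
import pickle
from scipy.spatial.transform import Rotation
c,o=pickle.load(open("c8.pkl","rb"));o2=get_obs();print(o2["tcp_pos"])
R=Rotation.from_euler("xyz",o["tool_rot"],degrees=True).as_matrix();t=o["tcp_pos"]
f=cv2.imread("pics/w8.png")
cv2.imwrite("pics/w8z.png",cv2.resize(f[120:180,130:420],None,fx=2.75,fy=5,interpolation=cv2.INTER_CUBIC))
g=f.max(2)
for r in(155,156,157):
    k=np.where(g[r,170:380]<45)[0]+170;print(r,k.min(),k.max())
print([np.where(g[150:164,u]<45)[0].min()+150 for u in(200,240,280,320,350)])
```

```text
[ 0.51322245 -0.2043091   0.16887049]
155 192 358
156 192 358
157 192 358
[np.int64(154), np.int64(154), np.int64(154), np.int64(155), np.int64(155)]
```

View pics/w8z.png

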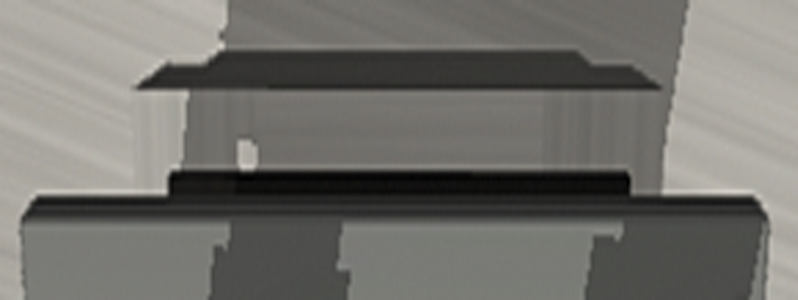

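Run:
```python
from h import *
import pickle
from scipy.spatial.transform import Rotation
c,o=pickle.load(open("c8.pkl","rb"))
R=Rotation.from_euler("xyz",o["tool_rot"],degrees=True).as_matrix();t=o["tcp_pos"]
T=lambda u,v,z:(R.T@(onz(c,u,v,z)-t)*1e3).round(2)
for z in(.099,.101,.103):print("seal",z,T(191.7,155,z),T(358.6,155,z),T(275,154.1,z))
# plate far corners: zoomed (137,88),(660,88)
print("plate",[T(130+137/2.75,120+88/5,z) for z in(.090,.092)],[T(130+660/2.75,120+88/5,z) for z in(.090,.092)])
zd=t[2]-.0027;print("deck",T(138,164,zd),T(408.8,164,zd),T(270,365,zd))
```

```text
seal 0.099 [ 39.93 -47.12  69.87] [39.89 49.64 69.85] [40.43  1.17 69.86]
seal 0.101 [ 40.23 -46.68  67.87] [40.19 49.17 67.85] [40.72  1.16 67.86]
seal 0.103 [ 40.53 -46.23  65.87] [40.49 48.71 65.85] [41.02  1.15 65.86]
plate [array([ 48.97, -55.54,  78.88]), array([ 49.18, -55.04,  76.88])] [array([48.92, 57.85, 78.85]), array([49.13, 57.33, 76.85])]
deck [ 46.38 -53.87   2.72] [46.34 54.23  2.7 ] [-49.62  -1.44   2.69]
```

The seal and plate both centre 1.0 mm to tool +y of the cover, with x within 0.2 mm. I'll shift y by 1 mm, descend to just above, then go slowly.

Request:
arm_command([
  {"x": 0, "y": 0.1, "z": 0.5, "ax": 0, "ay": 0, "az": 0},
  {"x": 0, "y": 0.1, "z": 1.3, "ax": 0, "ay": 0, "az": 0},
  {"x": 0, "y": 0.1, "z": 2.3, "ax": 0, "ay": 0, "az": 0},
  {"x": 0, "y": 0.1, "z": 3.2, "ax": 0, "ay": 0, "az": 0},
  {"x": 0, "y": 0.1, "z": 3.7, "ax": 0, "ay": 0, "az": 0},
  {"x": 0, "y": 0.1, "z": 3.8, "ax": 0, "ay": 0, "az": 0},
  {"x": 0, "y": 0.1, "z": 3.8, "ax": 0, "ay": 0, "az": 0},
])

```text
time: 13.65
tcp_pos: [0.5134, -0.2063, 0.1311]
tool_rot: [180.0, -0.0, 12.7]
ft_force: [0.2, -0.2, -1.5]
opening: 0.0452
```

```bash
python3 st.py
python3 - <<'E'
from h import *
import pickle
pickle.dump((calibration("wrist"),get_obs()),open("c9.pkl","wb"))
f=grab_frame("wrist");cv2.imwrite("pics/w9.png",f[:,:,::-1])
E
```

```text
t 13.65 tcp [ 0.5134 -0.2063  0.1311] open mm 45.16 f_tool [0.2 0.3 1.5] m_tool [-0.02  0.07  0.  ]
```

View pics/w9.png

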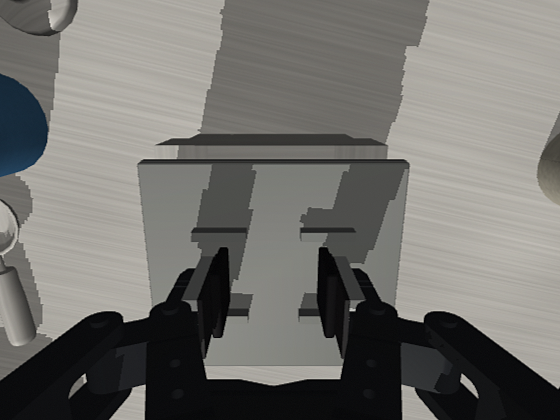

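```bash
python3 st.py
python3 - <<'E'
from h import *
import pickle
from scipy.spatial.transform import Rotation
c,o=pickle.load(open("c9.pkl","rb"))
R=Rotation.from_euler("xyz",o["tool_rot"],degrees=True).as_matrix();t=o["tcp_pos"]
T=lambda u,v,z:(R.T@(onz(c,u,v,z)-t)*1e3).round(2)
f=cv2.imread("pics/w9.png");cv2.imwrite("pics/w9z.png",cv2.resize(f[125:175,130:420],None,fx=2.75,fy=6,interpolation=cv2.INTER_CUBIC))
for z in(.09,.092):print(T(154.7,145.5,z),T(387.5,145.5,z))
E
```

```text
t 13.7 tcp [ 0.5134 -0.2063  0.1312] open mm 45.41 f_tool [0.2 0.3 1.1] m_tool [ 0.06  0.04 -0.01]
[ 48.98 -58.81  41.05] [48.92 57.01 41.1 ]
[ 49.23 -58.17  39.05] [49.17 56.39 39.1 ]
```

View pics/w9z.png

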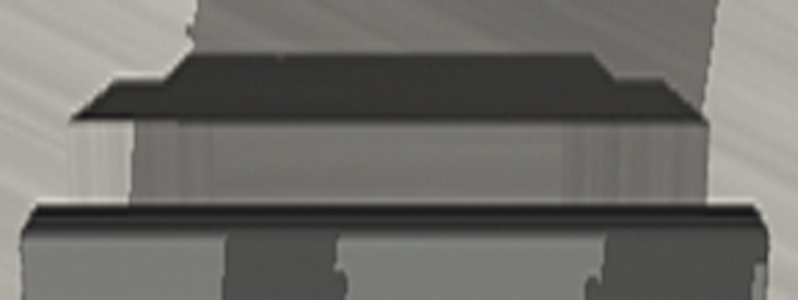

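The plate centre is now 1.0 mm to tool −y of the cover, because the earlier reading was taken before the arm had settled. I'll correct y by −1 mm and lower slowly.

Request:
arm_command([
  {"x": 0, "y": -0.05, "z": 0, "ax": 0, "ay": 0, "az": 0},
  {"x": 0, "y": -0.1, "z": 0, "ax": 0, "ay": 0, "az": 0},
  {"x": 0, "y": -0.1, "z": 0.3, "ax": 0, "ay": 0, "az": 0},
  {"x": 0, "y": -0.1, "z": 0.6, "ax": 0, "ay": 0, "az": 0},
  {"x": 0, "y": -0.1, "z": 0.9, "ax": 0, "ay": 0, "az": 0},
  {"x": 0, "y": -0.1, "z": 1.1, "ax": 0, "ay": 0, "az": 0},
  {"x": 0, "y": -0.1, "z": 1.1, "ax": 0, "ay": 0, "az": 0},
])

```text
time: 14.58
tcp_pos: [0.5128, -0.2051, 0.1195]
tool_rot: [-180.0, 0.0, 12.7]
ft_force: [0.4, 0.4, -1.1]
opening: 0.0451
```

```bash
python3 st.py
python3 - <<'E'
from h import *
import pickle
pickle.dump((calibration("wrist"),get_obs()),open("c10.pkl","wb"))
f=grab_frame("wrist");cv2.imwrite("pics/w10.png",cv2.resize(f[125:175,130:420,::-1],None,fx=2.75,fy=6,interpolation=cv2.INTER_CUBIC))
E
```

```text
t 14.57 tcp [ 0.5128 -0.2051  0.1195] open mm 45.11 f_tool [ 0.5 -0.3  1.1] m_tool [-0.01  0.02 -0.03]
```

View pics/w10.png

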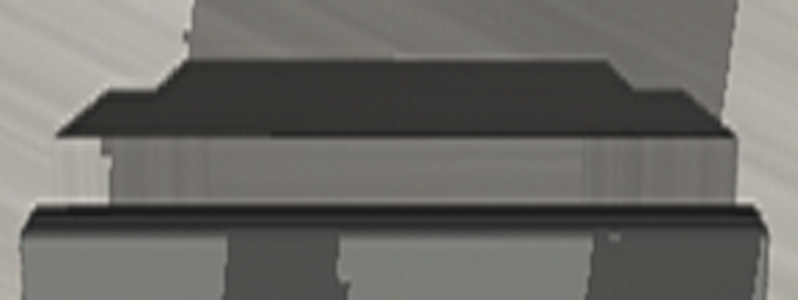

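The plate (57–736) and deck (22–768) are concentric within about 0.3 mm. I'll continue down.

Request:
arm_command([
  {"x": 0, "y": 0.02, "z": 0.2, "ax": 0, "ay": 0, "az": 0},
  {"x": 0, "y": 0.02, "z": 0.4, "ax": 0, "ay": 0, "az": 0},
  {"x": 0, "y": 0.02, "z": 0.6, "ax": 0, "ay": 0, "az": 0},
  {"x": 0, "y": 0.02, "z": 0.8, "ax": 0, "ay": 0, "az": 0},
  {"x": 0, "y": 0.02, "z": 0.95, "ax": 0, "ay": 0, "az": 0},
  {"x": 0, "y": 0.02, "z": 0.95, "ax": 0, "ay": 0, "az": 0},
])

```text
time: 15.38
tcp_pos: [0.5129, -0.2054, 0.1101]
tool_rot: [-180.0, 0.0, 12.7]
ft_force: [-0.1, -0.1, -1.2]
opening: 0.0454
```

```bash
python3 st.py
```

```text
t 15.38 tcp [ 0.5129 -0.2054  0.1101] open mm 45.39 f_tool [-0.2  0.1  1.2] m_tool [-0.01 -0.02 -0.02]
```

Request:
arm_command([
  {"x": 0, "y": 0, "z": 0.1, "ax": 0, "ay": 0, "az": 0},
  {"x": 0, "y": 0, "z": 0.2, "ax": 0, "ay": 0, "az": 0},
  {"x": 0, "y": 0, "z": 0.2, "ax": 0, "ay": 0, "az": 0},
])

```text
time: 15.75
tcp_pos: [0.513, -0.2054, 0.1082]
tool_rot: [-180.0, 0.0, 12.7]
ft_force: [0.3, 0.1, -2.2]
opening: 0.0446
```

Request:
arm_command([
  {"x": 0, "y": 0, "z": 0.1, "ax": 0, "ay": 0, "az": 0},
  {"x": 0, "y": 0, "z": 0.1, "ax": 0, "ay": 0, "az": 0},
])

```text
time: 16.0
tcp_pos: [0.5131, -0.2054, 0.1074]
tool_rot: [180.0, -0.0, 12.7]
ft_force: [0.3, 0.6, -1.2]
opening: 0.0455
```

Request:
arm_command([
  {"x": 0, "y": 0, "z": 0.1, "ax": 0, "ay": 0, "az": 0},
  {"x": 0, "y": 0, "z": 0.1, "ax": 0, "ay": 0, "az": 0},
])

```text
time: 16.25
tcp_pos: [0.5132, -0.2057, 0.1072]
tool_rot: [179.9, -0.0, 12.7]
ft_force: [-1.3, 0.1, 3.1]
opening: 0.0451
```

```bash
python3 st.py
```

```text
t 16.25 tcp [ 0.5132 -0.2057  0.1072] open mm 45.13 f_tool [-1.3 -0.3 -3.1] m_tool [ 0.08 -0.34 -0.04]
```

The seal is touched at TCP z of about 0.1073, which puts the plate at about 0.091, in agreement with the vision estimate. Now I'll press gently.

Request:
arm_command([
  {"x": 0, "y": 0, "z": 0.1, "ax": 0, "ay": 0, "az": 0},
  {"x": 0, "y": 0, "z": 0.1, "ax": 0, "ay": 0, "az": 0},
])

```text
time: 16.5
tcp_pos: [0.5132, -0.2056, 0.1059]
tool_rot: [180.0, -0.0, 12.7]
ft_force: [-2.2, -0.1, 4.7]
opening: 0.0457
```

Request:
arm_command([
  {"x": 0, "y": 0, "z": 0.1, "ax": 0, "ay": 0, "az": 0},
  {"x": 0, "y": 0, "z": 0.1, "ax": 0, "ay": 0, "az": 0},
])

```text
time: 16.75
tcp_pos: [0.5132, -0.2057, 0.1049]
tool_rot: [180.0, -0.0, 12.7]
ft_force: [-2.4, -0.4, 6.2]
opening: 0.0454
```

Request:
arm_command([
  {"x": 0, "y": 0, "z": 0.1, "ax": 0, "ay": 0, "az": 0},
  {"x": 0, "y": 0, "z": 0.1, "ax": 0, "ay": 0, "az": 0},
])

```text
time: 17.0
tcp_pos: [0.5132, -0.2057, 0.1041]
tool_rot: [179.9, -0.0, 12.7]
ft_force: [-3.3, 0.4, 6.1]
opening: 0.0456
```

```bash
python3 st.py
```

```text
t 17.0 tcp [ 0.5132 -0.2057  0.1041] open mm 45.62 f_tool [-3.1 -1.2 -6.1] m_tool [ 0.11 -0.44 -0.  ]
```

Request:
arm_command([
  {"x": -0.03, "y": 0, "z": 0.1, "ax": 0, "ay": 0, "az": 0},
  {"x": -0.03, "y": 0, "z": 0.1, "ax": 0, "ay": 0, "az": 0},
])

```text
time: 17.25
tcp_pos: [0.5134, -0.2058, 0.1034]
tool_rot: [179.9, -0.1, 12.7]
ft_force: [-1.7, -0.2, 5.5]
opening: 0.0454
```

```bash
python3 st.py
python3 - <<'E'
from h import *
import pickle
from scipy.spatial.transform import Rotation
pickle.dump((calibration("wrist"),get_obs()),open("c11.pkl","wb"))
f=grab_frame("wrist");cv2.imwrite("pics/w11.png",f[:,:,::-1])
E
```

```text
t 17.25 tcp [ 0.5134 -0.2058  0.1034] open mm 45.45 f_tool [-1.7 -0.2 -5.5] m_tool [ 0.1  -0.24 -0.03]
```

View pics/w11.png

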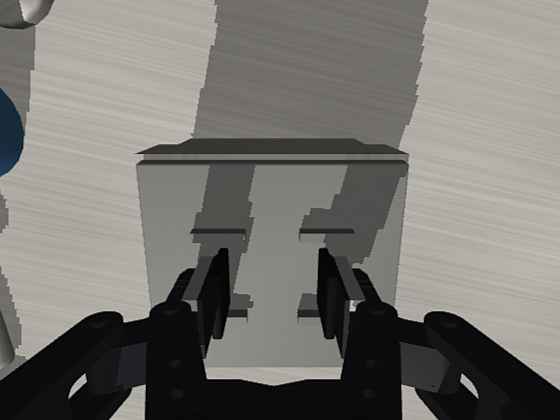

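The deck now spans 136–409 at row 163, slightly larger than before: the pads have begun sliding down the tabs while the seal compresses. I'll continue until the tips bear on the deck.

Request:
arm_command([
  {"x": 0, "y": 0, "z": 0.1, "ax": 0, "ay": 0, "az": 0},
  {"x": 0, "y": 0, "z": 0.1, "ax": 0, "ay": 0, "az": 0},
])

```text
time: 17.55
tcp_pos: [0.5136, -0.2057, 0.1025]
tool_rot: [179.9, -0.1, 12.7]
ft_force: [-1.3, -0.5, 6.4]
opening: 0.0454
```

Request:
arm_command([
  {"x": 0, "y": 0, "z": 0.1, "ax": 0, "ay": 0, "az": 0},
  {"x": 0, "y": 0, "z": 0.1, "ax": 0, "ay": 0, "az": 0},
])

```text
time: 17.8
tcp_pos: [0.5137, -0.2057, 0.1016]
tool_rot: [179.9, -0.1, 12.7]
ft_force: [-1.3, 0.4, 6.9]
opening: 0.0454
```

Request:
arm_command([
  {"x": 0, "y": 0, "z": 0.1, "ax": 0, "ay": 0, "az": 0},
  {"x": 0, "y": 0, "z": 0.1, "ax": 0, "ay": 0, "az": 0},
])

```text
time: 18.05
tcp_pos: [0.5138, -0.2058, 0.1008]
tool_rot: [179.9, -0.2, 12.7]
ft_force: [-1.0, 0.9, 7.7]
opening: 0.0452
```

```bash
python3 st.py
```

```text
t 18.05 tcp [ 0.5138 -0.2058  0.1008] open mm 45.17 f_tool [-0.8 -1.1 -7.7] m_tool [ 0.14 -0.16  0.01]
```

Request:
arm_command([
  {"x": 0, "y": 0, "z": 0.1, "ax": 0, "ay": 0, "az": 0},
  {"x": 0, "y": 0, "z": 0.1, "ax": 0, "ay": 0, "az": 0},
])

```text
time: 18.3
tcp_pos: [0.5138, -0.2058, 0.1007]
tool_rot: [179.9, -0.2, 12.7]
ft_force: [-2.6, 0.3, 10.2]
opening: 0.0449
```

Request:
arm_command([
  {"x": 0, "y": 0, "z": 0.1, "ax": 0, "ay": 0, "az": 0},
  {"x": 0, "y": 0, "z": 0.1, "ax": 0, "ay": 0, "az": 0},
])

```text
time: 18.55
tcp_pos: [0.5138, -0.2058, 0.1007]
tool_rot: [179.9, -0.2, 12.7]
ft_force: [-3.5, 1.6, 15.2]
opening: 0.0456
```

```bash
python3 st.py
```

```text
t 18.55 tcp [ 0.5138 -0.2058  0.1007] open mm 45.63 f_tool [ -3.   -2.3 -15.2] m_tool [ 0.58 -0.59 -0.08]
```

Run:
```python
from h import *
import pickle
from scipy.spatial.transform import Rotation
c,o=calibration("wrist"),get_obs()
f=grab_frame("wrist")[:,:,::-1];cv2.imwrite("pics/w12raw.png",f)
s=grab_frame("side")[:,:,::-1];s2=grab_frame("scene")[:,:,::-1]
a=cv2.resize(f[130:380,120:430],None,fx=1.6,fy=1.6,interpolation=cv2.INTER_CUBIC)
b=cv2.resize(s[150:225,260:340],None,fx=3.5,fy=3.5,interpolation=cv2.INTER_CUBIC);d=cv2.resize(s2[180:255,175:255],None,fx=3.5,fy=3.5,interpolation=cv2.INTER_CUBIC)
v=np.vstack([b,d]);v=v[:400] if False else cv2.resize(v,(280,525))
im=np.zeros((525,496+280,3),np.uint8);im[:400,:496]=a;im[:,496:]=v;cv2.imwrite("pics/m12.png",im)
pickle.dump((c,o),open("c12.pkl","wb"));print(o["tcp_pos"],o["time"])
```

```text
[ 0.5138456  -0.20579051  0.10068685] 18.55
```

View pics/m12.png

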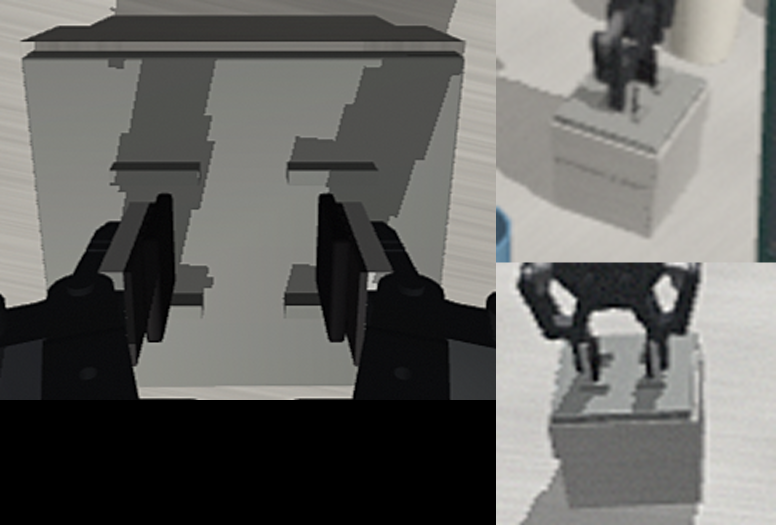

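The side view shows the cover seated. The wrist view puts its origin at about 0.092, level with the plate, and the contact is rigid at 15 N. Now I'll open the fingers in steps, lowering as the tips retract (about 0.3 mm per mm) to keep holding down at 10–18 N.

Request:
arm_command([
  {"x": 0, "y": 0, "z": 0.07, "ax": 0, "ay": 0, "az": 0},
  {"x": 0, "y": 0, "z": 0.09, "ax": 0, "ay": 0, "az": 0},
], fingers=0.565)

```text
time: 18.95
tcp_pos: [0.5141, -0.2065, 0.1002]
tool_rot: [179.8, -0.2, 12.7]
ft_force: [-3.9, 0.3, 16.1]
opening: 0.0486
```

```bash
python3 st.py
```

```text
t 18.95 tcp [ 0.5141 -0.2065  0.1002] open mm 48.63 f_tool [ -3.6  -1.1 -16.1] m_tool [ 0.5  -0.68 -0.02]
```

Request:
arm_command([
  {"x": 0, "y": 0, "z": 0.03, "ax": 0, "ay": 0, "az": 0},
  {"x": 0, "y": 0, "z": 0.05, "ax": 0, "ay": 0, "az": 0},
], fingers=0.6)

```text
time: 19.2
tcp_pos: [0.5142, -0.2072, 0.0997]
tool_rot: [179.7, -0.2, 12.7]
ft_force: [-4.5, -1.5, 15.4]
opening: 0.0509
```

```bash
python3 st.py
```

```text
t 19.2 tcp [ 0.5142 -0.2072  0.0997] open mm 50.93 f_tool [ -4.6   0.5 -15.5] m_tool [ 0.33 -0.65 -0.06]
```

Request:
arm_command([
  {"x": -0.03, "y": -0.04, "z": 0.04, "ax": 0, "ay": 0, "az": 0},
  {"x": -0.03, "y": -0.08, "z": 0.07, "ax": 0, "ay": 0, "az": 0},
], fingers=0.635)

```text
time: 19.45
tcp_pos: [0.5143, -0.2073, 0.0992]
tool_rot: [179.6, -0.3, 12.7]
ft_force: [-2.2, -3.8, 14.4]
opening: 0.0541
```

```bash
python3 st.py
```

```text
t 19.45 tcp [ 0.5143 -0.2073  0.0992] open mm 54.08 f_tool [ -2.9   3.3 -14.4] m_tool [-0.15 -0.54 -0.1 ]
```

Request:
arm_command([
  {"x": 0, "y": 0, "z": 0.06, "ax": 0, "ay": 0, "az": 0},
  {"x": 0, "y": 0, "z": 0.1, "ax": 0, "ay": 0, "az": 0},
], fingers=0.67)

```text
time: 19.7
tcp_pos: [0.5144, -0.2073, 0.0985]
tool_rot: [179.6, -0.3, 12.7]
ft_force: [-2.8, -3.8, 15.4]
opening: 0.0573
```

```bash
python3 st.py
python3 - <<'E'
from h import *
f=grab_frame("wrist")[:,:,::-1];cv2.imwrite("pics/w13.png",cv2.resize(f[130:380,120:430],None,fx=2.4,fy=2.4,interpolation=cv2.INTER_CUBIC))
E
```

```text
t 19.7 tcp [ 0.5144 -0.2073  0.0985] open mm 57.28 f_tool [ -3.5   3.2 -15.4] m_tool [ 0.   -0.57 -0.11]
```

View pics/w13.png

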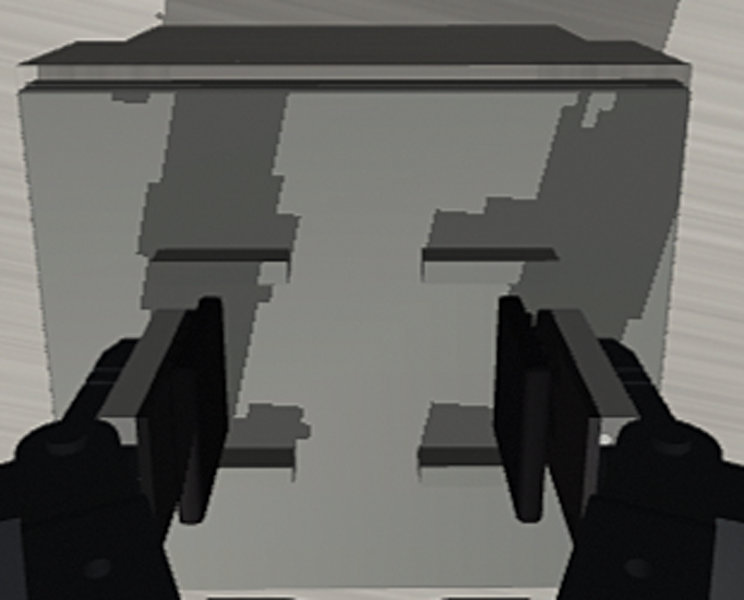

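The right tab is fully out (gap 73 px). The left is nearly out (64 px, about 70 expected) but still touched by its pad, so I'll open further.

Request:
arm_command([
  {"x": 0, "y": 0, "z": 0.07, "ax": 0, "ay": 0, "az": 0},
  {"x": 0, "y": 0, "z": 0.12, "ax": 0, "ay": 0, "az": 0},
], fingers=0.71)

```text
time: 20.0
tcp_pos: [0.5146, -0.2075, 0.0978]
tool_rot: [179.6, -0.3, 12.7]
ft_force: [-2.6, -4.6, 17.9]
opening: 0.0606
```

```bash
python3 st.py
```

```text
t 20.0 tcp [ 0.5146 -0.2075  0.0978] open mm 60.57 f_tool [ -3.4   4.  -17.9] m_tool [ 0.1  -0.66 -0.09]
```

Request:
arm_command([
  {"x": 0, "y": 0, "z": 0.07, "ax": 0, "ay": 0, "az": 0},
  {"x": 0, "y": 0, "z": 0.1, "ax": 0, "ay": 0, "az": 0},
], fingers=0.745)

```text
time: 20.25
tcp_pos: [0.5149, -0.2079, 0.0971]
tool_rot: [179.5, -0.4, 12.7]
ft_force: [-1.8, -4.1, 17.7]
opening: 0.0635
```

```bash
python3 st.py
python3 - <<'E'
from h import *
f=grab_frame("wrist")[:,:,::-1];cv2.imwrite("pics/w14.png",cv2.resize(f[130:380,120:430],None,fx=2.4,fy=2.4,interpolation=cv2.INTER_CUBIC))
E
```

```text
t 20.25 tcp [ 0.5149 -0.2079  0.0971] open mm 63.47 f_tool [ -2.6   3.8 -17.7] m_tool [-0.06 -0.59 -0.17]
```

View pics/w14.png

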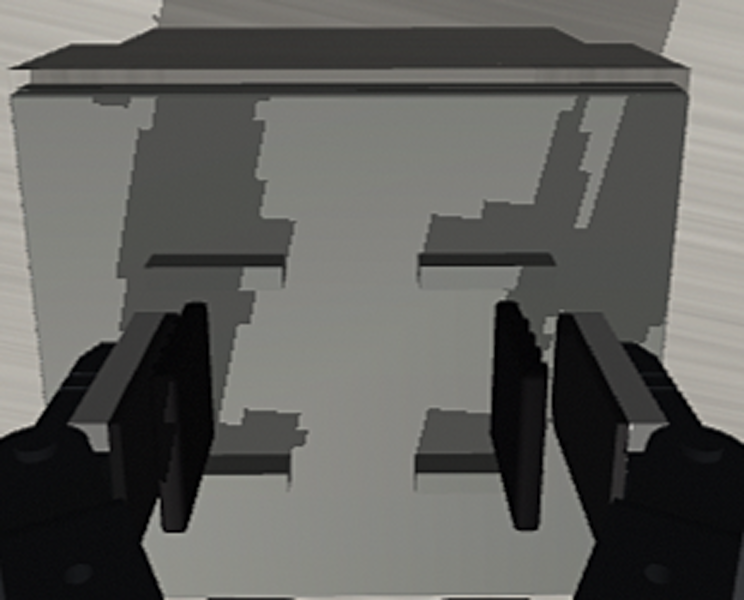

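Both tabs are fully out (gaps 75 and 74 px, against about 70 at rest) while held down at 17.7 N. I'll release upward with the fingers opening further.

Request:
arm_command([
  {"x": 0, "y": 0, "z": -0.2, "ax": 0, "ay": 0, "az": 0},
  {"x": 0, "y": 0, "z": -0.5, "ax": 0, "ay": 0, "az": 0},
  {"x": 0, "y": 0, "z": -1, "ax": 0, "ay": 0, "az": 0},
  {"x": 0, "y": 0, "z": -1.4, "ax": 0, "ay": 0, "az": 0},
  {"x": 0, "y": 0, "z": -1.4, "ax": 0, "ay": 0, "az": 0},
], fingers=0.85)

```text
time: 20.92
tcp_pos: [0.5125, -0.2047, 0.1062]
tool_rot: [180.0, -0.0, 12.7]
ft_force: [0.3, -0.8, -0.2]
opening: 0.0728
```

```bash
python3 st.py
python3 - <<'E'
from h import *
import pickle
pickle.dump((calibration("wrist"),get_obs()),open("c15.pkl","wb"))
f=grab_frame("wrist")[:,:,::-1];cv2.imwrite("pics/w15.png",f)
E
```

```text
t 20.93 tcp [ 0.5125 -0.2047  0.1062] open mm 72.75 f_tool [0.1 0.9 0.2] m_tool [-0.01 -0.04  0.  ]
```

View pics/w15.png

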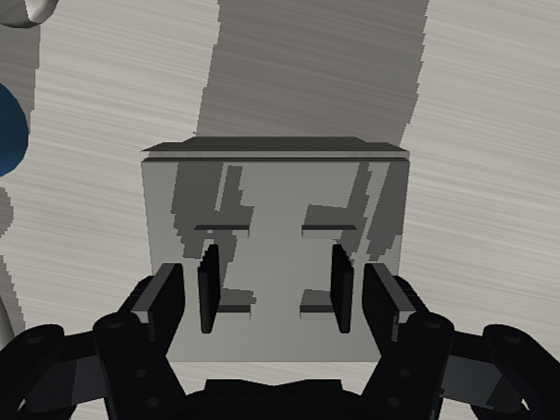

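Released; both tabs are out and clear of the pads. I'll rise and verify the seated height and levelness.

Request:
arm_command([
  {"x": 0, "y": 0, "z": -1.5, "ax": 0, "ay": 0, "az": 0},
  {"x": 0, "y": 0, "z": -4, "ax": 0, "ay": 0, "az": 0},
  {"x": 0, "y": 0, "z": -8, "ax": 0, "ay": 0, "az": 0},
  {"x": 0, "y": 0, "z": -12, "ax": 0, "ay": 0, "az": 0},
  {"x": 0, "y": 0, "z": -12.5, "ax": 0, "ay": 0, "az": 0},
  {"x": 0, "y": 0, "z": -12.5, "ax": 0, "ay": 0, "az": 0},
  {"x": 0, "y": 0, "z": -12.5, "ax": 0, "ay": 0, "az": 0},
], fingers=1)

```text
time: 21.85
tcp_pos: [0.5116, -0.2044, 0.2292]
tool_rot: [-179.9, 0.1, 12.7]
ft_force: [-0.2, -0.1, -0.1]
opening: 0.0856
```

```bash
python3 st.py
python3 - <<'E'
from h import *
import pickle
pickle.dump((calibration("wrist"),get_obs()),open("c16.pkl","wb"))
f=grab_frame("wrist")[:,:,::-1];cv2.imwrite("pics/w16.png",f)
s=grab_frame("side")[:,:,::-1];s2=grab_frame("scene")[:,:,::-1];cv2.imwrite("pics/side16.png",s);cv2.imwrite("pics/scene16.png",s2)
a=cv2.resize(f[100:260,190:350],(600,600),interpolation=cv2.INTER_CUBIC)
b=cv2.resize(s[145:225,260:313+27],(200,200),interpolation=cv2.INTER_CUBIC);d=cv2.resize(s2[175:255,175:255],(200,200),interpolation=cv2.INTER_CUBIC);e=cv2.resize(s2[225:305,325:405],(200,200),interpolation=cv2.INTER_CUBIC)
cv2.imwrite("pics/m16.png",np.hstack([a,np.vstack([b,d,e])]))
E
```

```text
t 21.85 tcp [ 0.5116 -0.2044  0.2292] open mm 85.57 f_tool [-0.2  0.1  0.1] m_tool [ 0.06 -0.    0.  ]
```

View pics/m16.png

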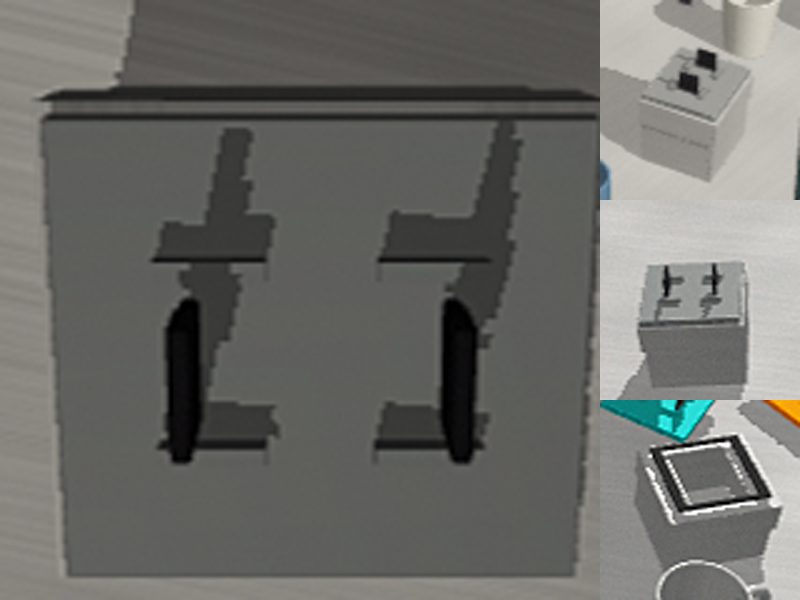

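View pics/scene16.png

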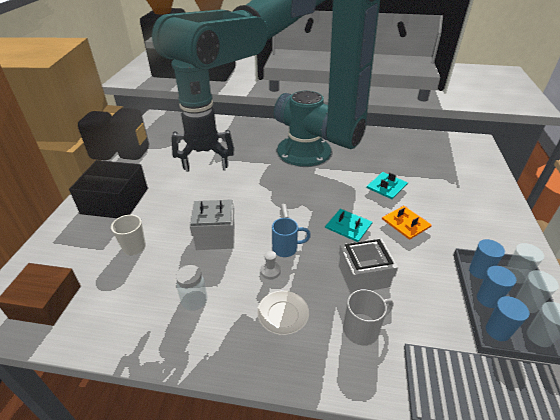

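The cover is on the right canister with its tabs up, the left canister shows an open seal, and the bystanders look unmoved. Now a numeric check of seated height and tab spread.

```bash
python3 - <<'E'
from seal import *
c,o=pickle.load(open("c16.pkl","rb"))
C=np.array([(190+41/3.75,100+119/3.75),(190+601/3.75,100+118/3.75),(190+575/3.75,100+576/3.75),(190+66/3.75,100+576/3.75)])
report(c,C,[.099,.101,.103,.105])
for z in(.127,.129,.131):
    a,b=onz(c,190+165/3.75,100+370/3.75,z),onz(c,190+477/3.75,100+370/3.75,z);print("tabs outer mm",z,np.linalg.norm(a-b)*1e3,((a+b)/2).round(4))
# tabs by scene+side, compare with start (start tab z 105.1 at plate 80)
cs,cd=calibration("scene"),calibration("side");r={}
for n,roi in(("scene",(190,195,46,25)),("side",(272,160,45,40))):
    x,y,w,h=roi;f=cv2.imread(f"pics/{n}16.png")[y:y+h,x:x+w];m=(f.max(2)<55).astype(np.uint8)
    k,l,st,ce=cv2.connectedComponentsWithStats(m);r[n]=[(ce[i]+[x,y]) for i in range(1,k) if st[i,4]>15];print(n,[(st[i,4],(ce[i]+[x,y]).round(1)) for i in range(1,k)])
for a in r["scene"]:
    for b in r["side"]:
        p,e=tri([(cs,*a),(cd,*b)])
        if max(e)<3:print("tab",p.round(4),np.round(e,1))
# bystander change between start and now
for n in("scene","side"):
    d=cv2.absdiff(cv2.imread(f"pics/{n}0.png"),cv2.imread(f"pics/{n}16.png")).max(2);print(n,(d>40).sum())
    cv2.imwrite(f"pics/d_{n}.png",(d>40).astype(np.uint8)*255)
E
python3 -c "
import cv2,numpy as np
cv2.imwrite('pics/dd.png',np.hstack([cv2.resize(cv2.imread('pics/d_%s.png'%n),(400,300),interpolation=cv2.INTER_AREA) for n in('scene','side')]))"
```

```text
0.099 [ 0.5112 -0.2062] edges mm [ 96.7 109.2  96.9 109.5] ang [  12.6  -77.2 -167.2  102.7]
0.101 [ 0.5118 -0.206 ] edges mm [ 96.  108.4  96.2 108.7] ang [  12.6  -77.2 -167.2  102.7]
0.103 [ 0.5123 -0.2059] edges mm [ 95.3 107.6  95.4 107.9] ang [  12.6  -77.2 -167.2  102.7]
0.105 [ 0.5128 -0.2058] edges mm [ 94.6 106.8  94.7 107.1] ang [  12.6  -77.2 -167.2  102.7]
tabs outer mm 0.127 57.540234524227756 [ 0.5164 -0.2049  0.127 ]
tabs outer mm 0.129 57.06968762274881 [ 0.5169 -0.2048  0.129 ]
tabs outer mm 0.131 56.599140721269926 [ 0.5174 -0.2047  0.131 ]
scene [(np.int32(19), array([201.2, 207.6])), (np.int32(16), array([220.2, 206.5]))]
side [(np.int32(44), array([302. , 168.4])), (np.int32(44), array([295. , 177.6]))]
tab [ 0.5187 -0.2301  0.1183] [0.3 0.2]
tab [ 0.5066 -0.1792  0.1189] [0.2 0.1]
scene 42832
side 36589
```

View pics/dd.png

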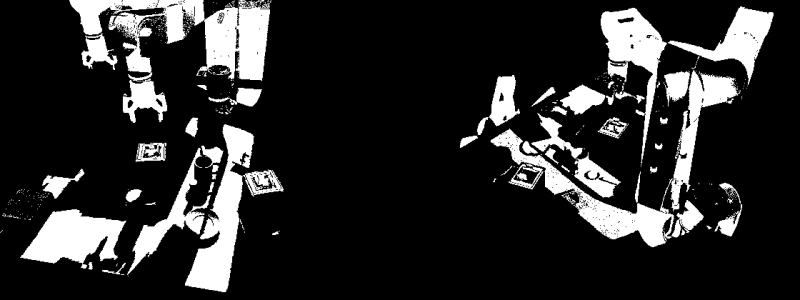

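The difference picture shows only the arm, its shadows and the cover's move. My crop cut off the deck's right edge at u=350, though, so I'm remeasuring the seated height with a full-width crop.

Run:
```python
import cv2,numpy as np
for n,u0,v0 in(("w16",190,110),("wcov",190,105)):
    f=cv2.imread(f"pics/{n}.png");cv2.imwrite(f"pics/{n}e.png",cv2.resize(f[v0:v0+40,u0:u0+170],None,fx=4.7,fy=7,interpolation=cv2.INTER_CUBIC))
a=cv2.imread("pics/w16e.png");b=cv2.imread("pics/wcove.png");cv2.imwrite("pics/cmp.png",np.vstack([a,b]))
```

```text
(no output)
```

View pics/cmp.png

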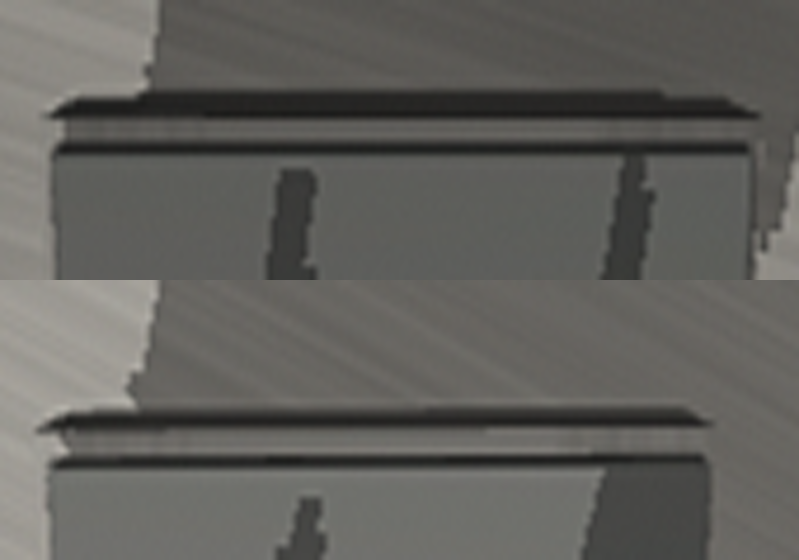

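```bash
python3 - <<'E'
from seal import *
c,o=pickle.load(open("c16.pkl","rb"))
for nm,P,L in(("deck",[(190+52/4.7,110+152/7),(190+751/4.7,110+152/7)],108),("plate",[(190+45/4.7,110+117/7),(190+760/4.7,110+117/7)],114)):
    for z in(.088,.09,.092,.094,.099,.101,.103,.105):
        q=[onz(c,*p,z) for p in P];print(nm,z,round(np.linalg.norm(q[0]-q[1])*1e3,1),end="; ")
    print()
E
python3 st.py
```

```text
deck 0.088 113.1; deck 0.09 112.3; deck 0.092 111.5; deck 0.094 110.7; deck 0.099 108.7; deck 0.101 107.9; deck 0.103 107.1; deck 0.105 106.3; 
plate 0.088 115.3; plate 0.09 114.4; plate 0.092 113.6; plate 0.094 112.8; plate 0.099 110.8; plate 0.101 110.0; plate 0.103 109.2; plate 0.105 108.3; 
t 22.0 tcp [ 0.5117 -0.2045  0.2294] open mm 85.2 f_tool [-0.1 -0.4  0.2] m_tool [0.04 0.01 0.  ]
```

The deck is at 0.1008 and the plate at 0.091, so the cover's origin is about 0.8 mm above the plate: clipped (0–1 mm), not riding (4–5 mm). The arm is clear, so I'm handing in.

```bash
python3 -c "
from rig import *
print(hand_in())"
```

```text
the job is handed in; nothing more can be done
None
```

The cover is off the empty canister and, by my checks, clipped fully home on the full one. I handed in at 22 s of the 56 s allowed, with the arm clear above.

**What I did:**
- I pinched both tabs to a 45–46 mm opening, each in about 5 mm and short of their stops, and lifted the cover off.
- On the full canister I held it down with 14–18 N while opening the fingers in steps until both tabs sprang out. I then released and rose clear.

**Last checks:**
- **Seating:** the wrist view puts the deck at z ≈ 0.101 and the plate at z ≈ 0.091. The cover's origin is therefore about 0.8 mm above the plate, within the 0–1 mm of a clipped cover and far from the 4–5 mm of one riding on the seal.
- **Tabs:** both are out, their faces about 57 mm apart in the image against a nominal 56 mm.
- **Fit:** the cover is centred and square to the canister within about 1 mm.
- **Bystanders:** they show no visible movement; the picture differences are the arm, shadows and the cover's move.

**Disagreements:**
- My coarse two-camera tab height came out about 2 mm above what the wrist view implies. Few tab pixels were visible in the shade, so it could not settle the seating, and I relied on the wrist measurement and the rigid contact felt while pressing. I did not do a touch test after releasing.
- While I opened the fingers under load, the tool drifted about 2 mm sideways with 3–4 N of side force. The drift was gone once released.

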